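# Load the plaster mould in the casting bay and latch the splash door

## Task

Take the tall plaster mould with the single round pouring hole out of the drying rack, stand it upright on the ware board, let go and take it again by its broad faces, then stand it, hole up, fully down on the floor of the cradle in the casting bay. Then push the bay's splash door fully shut until its spring catch snaps home. Do not drop or topple the brittle mould, and leave the other two moulds standing where they are in the rack.

Things in the scene. Friction and masses are not known exactly. Their poses are not given: they have to be found in the camera images.
- mould_mid (a point): Centre (half-way up) of the plaster mould to load: an upright block 64 (its x) by 42 (its y) by 90 mm tall (its z, up), 0.2 to 0.45 kg, with one round hole 28 mm across in its top. Broad faces: the 64 x 90 ones, facing along its y; narrow faces: the 42 x 90 ones, along its x. It starts in any of the rack's three places, where only the narrow faces can be gripped.
- twin_mid (a point): Centre (half-way up) of another mould in the rack, 64 x 42 x 90 mm with two small 14 mm holes in its top. Leave it.
- low_mid (a point): Centre (half-way up) of a lower mould in the rack, 64 x 42 x 60 mm with a rectangular hollow in its top. Leave it.
- rack_mid (a point): Middle of the fixed wooden rack's floor (90 x 215 mm), 10 mm above the table, z up. Three places along its y at -66, 0, +66 mm, between partitions 10 mm thick, 46 mm long (x), 90 mm high above the floor and 56 mm apart, beside the moulds' broad faces; open at both x ends. Each mould's x lies along the rack's x within 0.05 rad.
- board_top (a point): Centre of the top of the flat wooden ware board, 200 mm (x) by 120 mm (y), 15 mm thick, fixed on the table, empty: where the mould is stood to change the grip. Its z is up.
- bay_seat (a point): Centre of the cradle's floor in the casting bay, 12 mm above the table; x points from the bay's door to its back wall, y to the left seen from the door, z up. The bay is a fixed open-topped metal box, loaded through the top: 190 mm (x) by 200 mm (y), walls 118 mm high above this point, their inner faces at x = +91 mm and y = +-96 mm.
- cradle_top (a point): The cradle's middle, 108 mm straight above bay_seat, level with the tops of its two upright end plates. These are 40 mm wide along x and 8 mm thick, inner faces at y = +-38 mm: the mould's narrow faces go towards them, so it is held by its broad faces, fingers closing along x. Two ribs 10 mm high on the floor have their inner faces at x = +-27 mm. Axes as bay_seat.
- door (a joint): Angle of the bay's splash door, rad: 0 fully shut, growing as it swings out towards the robot (starts at 0.6 to 1.1). It stays where it is left. In the last 0.1 rad it meets a sprung catch on the bay's wall: about 9 N at door_push passes it (at about 0.045 rad), then the catch draws the door to its stop at 0 and holds it. Let go of before that, it springs back ajar.
- door_hinge (a point): Point on the door's vertical hinge axis, 70 mm above the table, at the right-hand end of the bay's front seen from the door side: at x = -94 mm, y = -100 mm from bay_seat in its axes. Same axes as bay_seat. The free edge is to the left.
- door_push (a point): Good point to push: on the door's outer face, 140 mm from the hinge axis, 99 mm above the table. It moves with the door: x points inwards through the door, y along it from hinge to free edge, z up. The door is a flat upright panel 195 mm long, 5 mm thick, centred on the hinge axis, its top 129 mm above the table; a strip stands 14 mm out from the face along the free edge.
There are look-alikes about, which are no part of the job. What is shaped like the part that bears mould_mid but blue is not meant.

How it is judged (in metres and radians):
On the way, in this order (a step that is already met when the one before it is completed fails the run):
1. the mould stands upright on the ware board, let go (x of mould_mid in the frame of board_top between -0.1 and 0.1 m and y of mould_mid in the frame of board_top between -0.06 and 0.06 m and z of mould_mid in the frame of board_top below 0.05 m and angle between mould_mid's own z axis and vertical below 0.08 rad and contact force between the fingers and mould below 0.1 N), for 0.2 s.
2. the mould stands fully down in the cradle, let go (x of mould_mid in the frame of bay_seat between -0.009 and 0.009 m and y of mould_mid in the frame of bay_seat between -0.009 and 0.009 m and z of mould_mid in the frame of bay_seat between 0.04 and 0.049 m and angle between mould_mid's own z axis and vertical below 0.06 rad and contact force between the fingers and mould below 0.1 N), for 0.2 s.
3. the splash door is shut on its catch (value of joint door below 0.018 rad), for 0.3 s.
At the end, for the whole second after the job is handed in: The mould stands upright (within 0.06 rad) on the cradle's floor, its centre within 9 mm of the cradle's middle each way and not lifted by more than 4 mm, at rest and released; the door is shut on its catch (angle below 0.018 rad) (all of step 2 and value of joint door below 0.018 rad and linear speed of mould below 0.02 m/s); the robot touches nothing.
It fails at once if the mould is dropped: it moves faster than 0.6 m/s with no finger on it (linear speed of mould above 0.6 m/s and contact force between the fingers and mould below 0.1 N).
It fails at once if the mould is toppled (tilted more than 0.7 rad) (angle between mould_mid's own z axis and vertical above 0.7 rad).
It fails at once if another mould is moved more than 20 mm (distance of any of twin_mid, low_mid from where it was at the start of the episode above 0.02 m).
It also fails if it takes over 64 s, if anything falls off the work surface, if the arm or the gripper's body presses on something with over 40 N, if the wrist force passes 120 N, or if a joint passes its speed limit or range.

## Robot

A 6-joint arm with a two-finger parallel gripper is mounted at the origin on the work surface. World frame = base frame: x ahead of the robot, y to its left, z up, the work surface at z = 0. Lengths are in mm, angles in rad, forces in N, time in s.
With the tool pointing down it reaches from about 300 to 875 mm from the base axis. Payload 6.4 kg.
Tool frame: the origin (TCP) lies midway between the tips of the shut fingers; the grasp point (between the pads) lies 19 mm behind it (r.grip_point_offset is the distance from the TCP to the grasp point, in mm); x points along the fingers, y is the direction in which the jaws open and shut, and the axes are right-handed (so a half turn about x gives the same grasp; the last joint's range is limited). The gripper opens to 85 mm and grips with 20 to 120 N. Pads are 22 mm wide; open, the fingers measure 114 mm over their backs; the gripper's body (76 mm by 85 mm) begins 54 mm behind the grasp point. The pads swing forward as they close: fully open they stand 13 mm farther back than shut.
Start: joints at [-1.474, 0.181, 1.607, -0, 1.354, -0.206], TCP at [171.478, -548.85, 231.288] pointing down, gripper open.
Joint ranges: [-2.99, 2.99], [-0.89, 2.07], [0.3, 2.58], [-1.14, 4.28], [0, 2.63], [-3.12, 3.12]. Speed limits (rad/s): [2.57, 2.57, 3.01, 3.14, 3.14, 3.14].

## Interface

Orientations are given as a 3x3 rotation matrix whose columns are the frame's x, y, z axes.
In Python, from workcell import r gives the robot as it stands.
- The arm moves only by the shell command python3 -m pendant 'ROWS' [OPENING]. ROWS is JSON, a list of rows, each a list of 2 entries, a list of its own where there are three numbers: the shift along the tool's x, y, z in m, then the turn about the tool's x in degrees. A call has 1 to 12 rows; each row shifts and turns the pose as measured when the row begins, along the tool's axes as they then stand; what a row does not reach is not made up. A row lasts 1/12 s, in which the tool goes at most 41.7 mm and 7.16 degrees, less where a joint would pass 70% of its speed; a pose out of reach is approached as far as the arm can. A call is refused whole if a number of a shift passes 0.0417 or a number of a turn 7.16, either way. A call with a gripper value outside its range is refused whole. OPENING is the opening, from -1 (shut) to 1 (fully open), so that 0 is half open, set as the call begins (- or left out, the last holds). The fingers move at their own pace and stop on an object; the grip force is fixed at half the most. Time passes only in rows, so rows that do not move let the fingers close. It gives the time, the measured TCP pose, the force and the opening at its end, in the units of the state.
- r.read_state(): the state, without advancing time (a new reading comes with each control period).
- r.read_camera(name): name is "side" or "top" or "wrist"; returns a dict with "image" (384x512x3 uint8, red, green, blue), "intrinsics" (3x3 intrinsics, pixels), "D" ([k1, k2, p1, p2, k3] as OpenCV has them; the pictures are not rectified), "R" (3x3) and "t" (3): a world point X has camera coordinates R X + t; the wrist camera has in their place "hand_eye" (4x4, takes a point from camera to tool coordinates, whose origin is the TCP and whose axes are the tool frame's). Camera axes: x right, y down, z forward; pixel columns grow to the right and rows downward; lengths in mm; the calibration is good to about 2 mm. A picture is of the moment at which its call begins: read the wrist's pose just before it. There is no depth.
- r.close_job(): hands the job in, once; it reports no verdict.
Trained networks look in a picture, given as the dict that the camera call returned (one of the last four; its "shot" number tells which), for a name from the list of things; names that differ only in an ending like _2 or _b are one class to them, and where a whole thing is asked for, a point or a joint stands for the part that bears it (a point fixed in the world has none). Each returns a list of dicts, best first, with "score" (0 to 1); they miss things now and then, are a little off and sometimes report something else, mostly with a low value. They report only what shows in the picture. A call takes as long as a camera call. They do not tell look-alikes from the thing itself.
- r.outline_of(picture, thing): "region" (384x512 bool, what is visible of it) and "extent" ([left, top, right, bottom] in pixels, round what is visible of it).
- r.pinpoint(picture, thing): "at" ([column, row] in pixels: a listed point, or the origin of a listed thing).
The state is a dict: "t": time; "joint_positions": joint angles; "joint_velocities": joint speeds; "joint_torque": joint torques, N m; "tool_pos": TCP position; "orientation": TCP orientation; "wrist_force": force on the tool from outside, world axes, zero at the start; "wrist_torque": the same for the moment, N m; "opening": finger opening in mm.
Only numpy, scipy, OpenCV 4.12 (cv2) and the standard library are available. Lean on these libraries where they do the work, as an engineer would, in place of code of your own. Each camera call takes 0.05 s, during which the arm holds its last target.

## Working session

There is one attempt and no reset: what is moved stays moved. The work goes in short steps, Python scripts to look and compute and a shell command to move; the robot and the scene stay as the last step left them, time stands still between calls to the robot, and variables do not carry over. Pictures are saved under pics/ and viewed, and the job is handed in when it is done.

```bash
mkdir -p pics; ls; python3 - <<'E'
from workcell import r
import cv2,numpy as np
s=r.read_state()
print(s['t'],s['tool_pos'],np.round(s['orientation'],3).tolist(),s['opening'])
for n in ['side','top','wrist']:
    p=r.read_camera(n)
    cv2.imwrite(f'pics/{n}0.png',cv2.cvtColor(p['image'],cv2.COLOR_RGB2BGR))
    print(n,p['shot'],{k:np.round(p[k],4).tolist() for k in p if k not in('image','shot')})
    for th in ['mould_mid','rack_mid','board_top','bay_seat','cradle_top','door_hinge','door_push']:
        print(th,[(np.round(d['at'],1).tolist(),round(d['score'],2)) for d in r.pinpoint(p,th)][:3])
E
```

```text
pics
0.0 [ 171.40861838 -548.26680038  230.3701013 ] [[-0.0, 0.298, -0.955], [0.002, -0.955, -0.298], [-1.0, -0.002, -0.0]] 85.26797600768566
side 1 {'intrinsics': [[384.0294, 0.0, 253.4335], [0.0, 384.0294, 190.6397], [0.0, 0.0, 1.0]], 'D': [-0.0264, 0.0, 0.0, 0.0, 0.0], 'R': [[-0.921, -0.3892, -0.0185], [-0.2265, 0.5732, -0.7875], [0.3171, -0.7211, -0.616]], 't': [523.7517, 185.6225, 711.7339]}
mould_mid [([130.3, 328.5], 0.87), ([203.1, 368.1], 0.83)]
rack_mid [([221.5, 341.9], 0.94), ([341.7, 151.9], 0.48)]
board_top [([303.0, 234.6], 0.83)]
bay_seat [([260.7, 163.1], 0.81)]
cradle_top [([265.5, 127.9], 0.88), ([260.0, 160.3], 0.17)]
door_hinge [([309.8, 138.8], 0.95)]
door_push [([342.8, 150.8], 0.83)]
top 2 {'intrinsics': [[467.5844, 0.0, 257.6877], [0.0, 467.5844, 189.4562], [0.0, 0.0, 1.0]], 'D': [-0.0489, 0.0, 0.0, 0.0, 0.0], 'R': [[-0.0184, -0.9996, 0.0231], [-0.9919, 0.0154, -0.1263], [0.1259, -0.0252, -0.9917]], 't': [45.3203, 559.7035, 1188.3362]}
mould_mid [([118.3, 219.5], 0.68), ([126.3, 166.2], 0.57)]
rack_mid [([151.0, 218.5], 0.86), ([350.4, 245.4], 0.21)]
board_top [([254.4, 238.4], 0.94)]
bay_seat [([338.1, 165.8], 0.72)]
cradle_top [([343.6, 156.3], 0.86)]
door_hinge [([379.0, 201.9], 0.61)]
door_push [([348.5, 249.7], 0.89)]
wrist 3 {'intrinsics': [[278.2348, 0.0, 256.9856], [0.0, 278.2348, 194.1251], [0.0, 0.0, 1.0]], 'D': [-0.0681, 0.0, 0.0, 0.0, 0.0], 'hand_eye': [[0.0003, -0.2695, 0.963, -143.9157], [1.0, -0.0005, -0.0004, 0.6809], [0.0006, 0.963, 0.2695, -67.2512], [0.0, 0.0, 0.0, 1.0]]}
mould_mid []
rack_mid []
board_top []
bay_seat []
cradle_top []
door_hinge []
door_push []
```

View pics/side0.png

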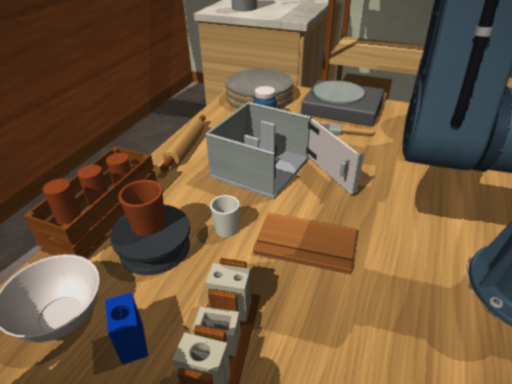

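View pics/top0.png

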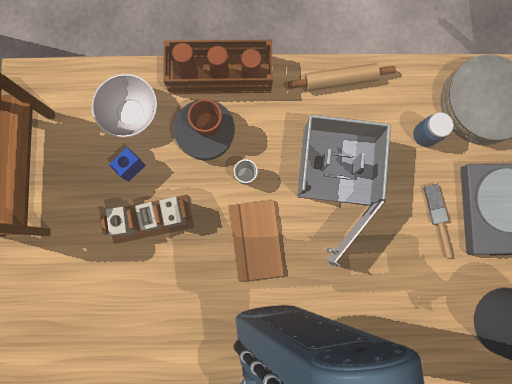

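View pics/wrist0.png

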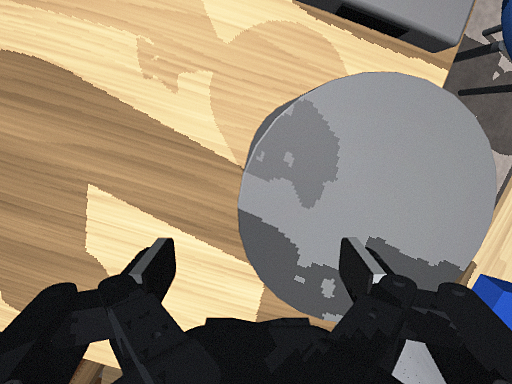

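Candidates for the mould: white block with one round hole in the rack at the left, top (118,219) / side (203,350); the blue one-holed block at top (126,162) / side (125,325) is the excluded look-alike. The two-hole mould is at top (168,210) and the rectangular hollow at (147,214). I'll confirm with an enlarged crop and triangulate.

```bash
cat > h.py <<'E'
from workcell import r
import cv2,numpy as np
from scipy.optimize import least_squares
def cam(p,st=None):
    K=np.array(p['intrinsics'],float);D=np.array(p['D'],float)
    if 'R' in p: return K,D,np.array(p['R'],float),np.array(p['t'],float)
    H=np.array(p['hand_eye'],float);Rt=np.array(st['orientation'],float);tt=np.array(st['tool_pos'],float)
    Rw=Rt@H[:3,:3];c=Rt@H[:3,3]+tt
    return K,D,Rw.T,-Rw.T@c
def proj(c,X):
    K,D,R,t=c
    return cv2.projectPoints(np.atleast_2d(np.asarray(X,float)),cv2.Rodrigues(R)[0],t,K,D)[0][:,0]
def on_z(c,px,z):
    K,D,R,t=c
    u=cv2.undistortPoints(np.atleast_2d(np.asarray(px,float))[:,None],K,D)[:,0]
    d=np.c_[u,np.ones(len(u))]@R; o=-R.T@t
    return o+d*((z-o[2])/d[:,2])[:,None]
def tri(cs,pxs):
    f=lambda X:np.concatenate([proj(c,X)[0]-p for c,p in zip(cs,pxs)])
    s=least_squares(f,[500,0,50]);return s.x,np.abs(s.fun).max()
def save(n,im): cv2.imwrite('pics/'+n+'.png',cv2.cvtColor(im,cv2.COLOR_RGB2BGR))
E
python3 - <<'E'
from h import *
s=r.read_camera('side');t=r.read_camera('top')
cs,ct=cam(s),cam(t)
P={'mould':((203.1,368.1),(118.3,219.5)),'rack':((221.5,341.9),(151,218.5)),'board':((303,234.6),(254.4,238.4)),'seat':((260.7,163.1),(338.1,165.8)),'ctop':((265.5,127.9),(343.6,156.3)),'hinge':((309.8,138.8),(379,201.9)),'push':((342.8,150.8),(348.5,249.7))}
for k,(a,b) in P.items():
    x,e=tri([cs,ct],[a,b]);print(k,x.round(1),round(e,1))
a=t['image'];save('crop1',np.hstack([cv2.resize(a[180:255,90:200],(400,300)),cv2.resize(s['image'][250:384,150:300],(336,300))]))
save('crop2',cv2.resize(a[90:290,210:420],(700,600),interpolation=cv2.INTER_CUBIC))
E
```

```text
mould [482.4 390.3  58. ] 1.4
rack [490.9 318.8   9.2] 0.1
board [435.   47.   28.5] 0.7
seat [ 623.6 -181.7   17.9] 0.1
ctop [ 618.3 -176.5  129.2] 3.8
hinge [ 519.1 -274.6   64.2] 0.2
push [ 406.6 -180.3  106.1] 2.8
```

View pics/crop1.png

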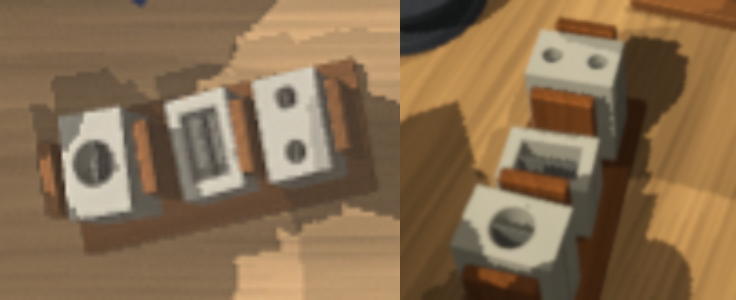

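View pics/crop2.png

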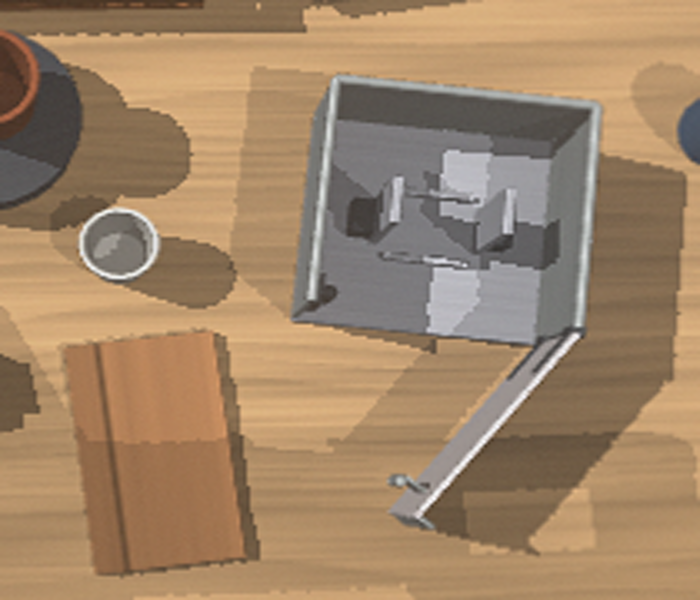

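The crop confirms it: the single-hole white mould is the left one in the rack (+y end). The blue block is outside the rack. Next I go and look from above with the wrist camera.

```bash
python3 -m pendant '[[[-0.01,-0.015,-0.011],0],[[-0.01,-0.0315,-0.024],0],[[-0.01,-0.0315,-0.024],0],[[0,-0.0315,-0.024],0],[[0,-0.0315,-0.024],0],[[0,-0.0315,-0.024],0],[[0,-0.0315,-0.024],0],[[0,-0.0315,-0.024],0],[[0,-0.0315,-0.024],0],[[0,-0.0315,-0.024],0],[[0,-0.0315,-0.024],0],[[0,-0.0315,-0.024],0]]' 1
```

```text
t: 2.3
tool_pos: [329.0, -111.7, 261.9]
orientation: [[0.005, 0.283, -0.959], [-0.007, -0.959, -0.283], [-1.0, 0.008, -0.003]]
wrist_force: [1.0, -0.5, -0.2]
opening: 85.7
```

```bash
python3 -m pendant '[[[0,-0.0315,-0.0233],0],[[0,-0.0315,-0.0233],0],[[0,-0.0315,-0.0233],0],[[0,-0.0315,-0.0233],0],[[0,-0.0315,-0.0233],0],[[0,-0.0315,-0.0233],0],[[0,-0.0315,-0.0233],0],[[0,-0.0315,-0.0233],0],[[0,-0.0315,-0.0233],0],[[0,-0.0315,-0.0233],0],[[0,-0.0315,-0.0233],0],[[0,-0.0315,-0.0233],0]]' && python3 -m pendant '[[[0,0,0],-7],[[0,0,0],-7],[[0,0,0],-7],[[0,0,0],-7],[[0,0,0],-7],[[0,0,0],-7],[[0,0,0],-7],[[0,0,0],-7],[[0,0,0],-7],[[0,0,0],-7],[[0,0,0],-7],[[0,0,0],-7]]'; python3 - <<'E'
from h import *
st=r.read_state();p=r.read_camera('wrist');save('w1',p['image'])
print(st['tool_pos'],np.round(st['orientation'],3).tolist())
E
```

```text
t: 3.3
tool_pos: [492.6, 357.4, 263.9]
orientation: [[0.021, 0.287, -0.958], [-0.01, -0.958, -0.287], [-1.0, 0.015, -0.017]]
wrist_force: [0.8, 0.3, 0.6]
opening: 85.4
t: 4.3
tool_pos: [492.2, 367.7, 258.0]
orientation: [[0.014, 0.975, 0.22], [-0.01, 0.22, -0.975], [-1.0, 0.012, 0.013]]
wrist_force: [-1.3, -0.1, -0.3]
opening: 85.4
[492.23805289 367.727787   257.97380175] [[0.014, 0.975, 0.22], [-0.01, 0.22, -0.975], [-1.0, 0.012, 0.013]]
```

View pics/w1.png

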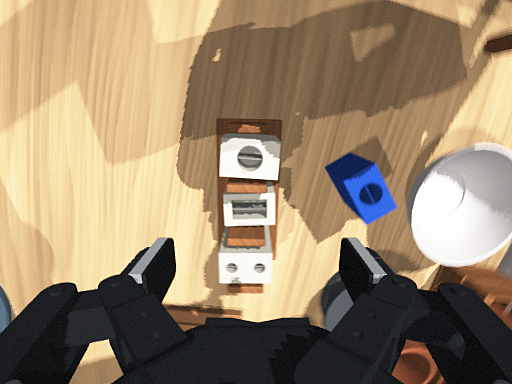

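```bash
python3 - <<'E'
from h import *
a=cv2.imread('pics/w1.png')[105:300,195:305]
cv2.imwrite('pics/w1c.png',cv2.resize(a,None,fx=3,fy=3,interpolation=cv2.INTER_CUBIC))
cv2.imwrite('pics/w1d.png',cv2.resize(a[5:90,15:95],None,fx=7,fy=7,interpolation=cv2.INTER_CUBIC))
E
```

```text
(no output)
```

View pics/w1d.png

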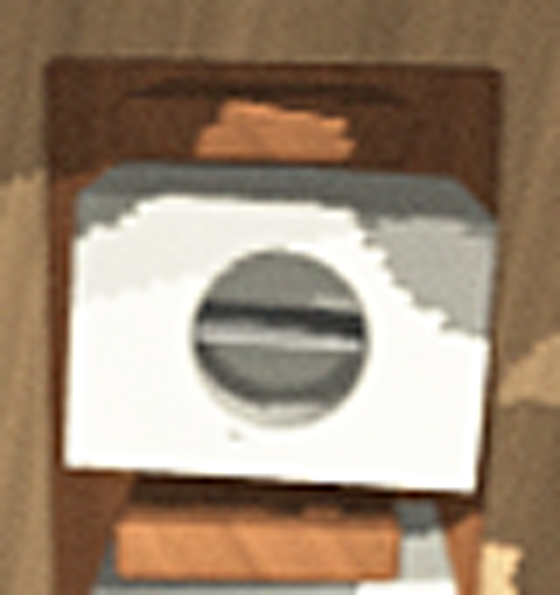

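```bash
python3 - <<'E'
from h import *
st=r.read_state();p=r.read_camera('wrist');c=cam(p,st)
px=np.array([[250.1,158.3],[219.4,176.6],[277.7,180.3]])
W=on_z(c,px,100);print(W.round(1))
e=W[2]-W[1];print(np.linalg.norm(e),np.degrees(np.arctan2(e[1],e[0])))
o=st['orientation'];print(np.degrees(np.arctan2(o[1][1],o[0][1])),st['tool_pos'])
px=np.array([[217.5,119],[281,119.5]]);F=on_z(c,px,10);print(F.round(1),np.degrees(np.arctan2(*(F[1]-F[0])[[1,0]])))
# top cam check
t=r.read_camera('top');ct=cam(t)
for cc in (ct,cam(r.read_camera('side'))):print(proj(cc,[W[0][0],W[0][1],100]).round(1))
E
```

```text
[[480.9 387.2 100. ]
 [452.3 359.7 100. ]
 [516.2 370.1 100. ]]
64.81095654543043 9.232412978058623
13.161343520375214 [492.26314872 367.71923303 257.98196351]
[[427.7 415.7  10. ]
 [512.3 434.7  10. ]] 12.615055723752008
[[115.5 220.5]]
[[201.1 351.2]]
```

```bash
python3 -m pendant '[[[0,-0.0035,-0.01],1.7],[[0,-0.0035,-0.01],1.8],[[0.02,0,0],0],[[0.02,0,0],0],[[0.02,0,0],0],[[0.02,0,0],0],[[0.01,0,0],0],[[0,0,0],0]]'; python3 - <<'E'
from h import *
st=r.read_state();o=np.array(st['orientation']);print(st['tool_pos'],o.round(4).tolist(),np.degrees(np.arctan2(o[1][1],o[0][1])))
d=np.array([480.9,386.5,48])-st['tool_pos'];print('tool shift',(o.T@d).round(1))
p=r.read_camera('wrist');save('w2',p['image'])
E
```

```text
t: 5.17
tool_pos: [484.3, 386.9, 167.2]
orientation: [[0.02, 0.993, 0.118], [-0.007, 0.118, -0.993], [-1.0, 0.019, 0.009]]
wrist_force: [0.5, -0.8, 0.3]
opening: 85.5
[484.27288168 386.93826691 167.15445042] [[0.0199, 0.9929, 0.1176], [-0.0071, 0.1177, -0.993], [-0.9998, 0.0189, 0.0094]] 6.7616029115784695
tool shift [119.1  -5.7  -1.1]
```

View pics/w2.png

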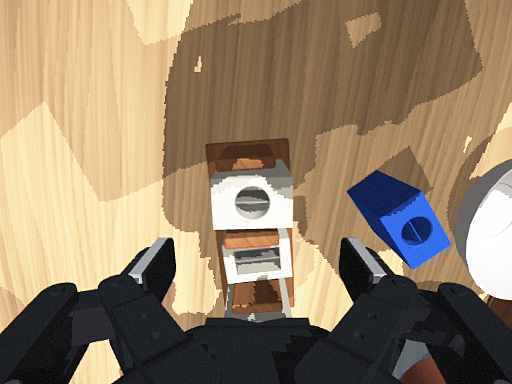

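```bash
python3 - <<'E'
from h import *
a=cv2.imread('pics/w2.png')[130:240,195:305]
cv2.imwrite('pics/w2d.png',cv2.resize(a,None,fx=5,fy=5,interpolation=cv2.INTER_CUBIC))
E
```

```text
(no output)
```

View pics/w2d.png

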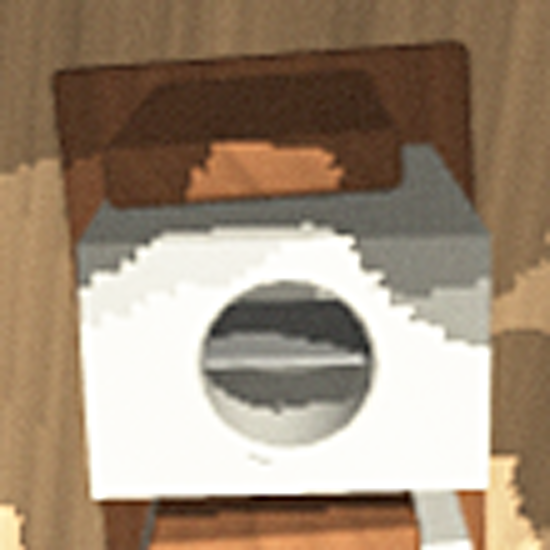

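```bash
python3 - <<'E'
from h import *
st=r.read_state();p=r.read_camera('wrist');c=cam(p,st)
px=np.array([[93,498],[489,490],[490,235],[80,243],[289,363]])/5+[195,130]
W=on_z(c,px,100);print(W.round(1), W[:4].mean(0))
for e in (W[1]-W[0],W[2]-W[3]):print(np.linalg.norm(e),np.degrees(np.arctan2(e[1],e[0])))
o=np.array(st['orientation']);d=np.array([*W[[0,1,2,3,4,4]].mean(0)[:2],48])-st['tool_pos'];print('tool shift',(o.T@d).round(1))
E
```

```text
[[452.2 360.5 100. ]
 [516.8 369.1 100. ]
 [510.4 411.6 100. ]
 [447.1 403.1 100. ]
 [481.6 387.2 100. ]] [481.62204148 386.05979519 100.        ]
65.13377323312915 7.533360829100453
63.85930839183783 7.6285483501823785
tool shift [120.   -5.3  -0.8]
```

```bash
python3 -m pendant '[[[0,-0.005,-0.001],-1],[[0.015,0,0],0],[[0.02,0,0],0],[[0.02,0,0],0],[[0.02,0,0],0],[[0.015,0,0],0],[[0.01,0,0],0],[[0.005,0,0],0],[[0,0,0],0]]'; python3 - <<'E'
from h import *
st=r.read_state();o=np.array(st['orientation']);print(np.degrees(np.arctan2(o[1][1],o[0][1])))
d=np.array([481.6,386.5,48])-st['tool_pos'];print('tool shift',(o.T@d).round(1))
E
```

```text
t: 6.02
tool_pos: [490.8, 393.7, 76.9]
orientation: [[0.045, 0.989, 0.139], [0.007, 0.138, -0.99], [-0.999, 0.046, -0.001]]
wrist_force: [0.1, 0.4, -0.2]
opening: 85.3
7.9692841234363385
tool shift [ 28.4 -11.4   5.9]
```

```bash
python3 -m pendant '[[[-0.01,-0.002,0.001],0],[[-0.01,-0.002,0.001],0],[[-0.01,-0.002,0.001],0],[[-0.01,-0.002,0.001],0],[[-0.01,-0.002,0.001],0],[[-0.01,0,0],0]]';python3 -m pendant '[[[0,0,0],0],[[0,0,0],0],[[0,0,0],0],[[0,0,0],0]]'; python3 - <<'E'
from h import *
print(np.round(r.read_state()['joint_positions'],4))
E
```

```text
t: 6.52
tool_pos: [479.0, 387.3, 146.5]
orientation: [[0.05, 0.989, 0.139], [0.01, 0.139, -0.99], [-0.999, 0.051, -0.003]]
wrist_force: [0.4, -0.7, 0.3]
opening: 85.6
t: 6.85
tool_pos: [481.1, 388.6, 152.5]
orientation: [[0.058, 0.989, 0.139], [0.014, 0.139, -0.99], [-0.998, 0.059, -0.006]]
wrist_force: [0.1, 0.2, -0.7]
opening: 85.8
[ 0.4957  0.3175  1.6079 -0.0166  1.1584  0.3623]
```

```bash
python3 -m pendant '[[[0,0,0],0],[[0,0,0],0],[[0,0,0],0],[[0,0,0],0]]'; python3 - <<'E'
from h import *
print(np.round(r.read_state()['joint_positions'],4))
E
python3 -m pendant '[[[0.005,0,0],0],[[0.005,0,0],0],[[0.005,0,0],0],[[0.005,0,0],0]]'; python3 - <<'E'
from h import *
print(np.round(r.read_state()['joint_positions'],4),np.round(r.read_state()['joint_velocities'],4))
E
```

```text
t: 7.18
tool_pos: [480.1, 387.9, 149.9]
orientation: [[0.054, 0.989, 0.139], [0.012, 0.139, -0.99], [-0.998, 0.055, -0.004]]
wrist_force: [0.1, 0.2, 0.3]
opening: 85.0
[ 0.4956  0.3207  1.6093 -0.0165  1.1581  0.3623]
t: 7.52
tool_pos: [481.4, 388.2, 128.2]
orientation: [[0.054, 0.989, 0.139], [0.012, 0.139, -0.99], [-0.998, 0.056, -0.004]]
wrist_force: [0.1, 0.3, 0.7]
opening: 85.2
[ 0.495   0.3494  1.6202 -0.0169  1.1185  0.3625] [-1.100e-03  9.080e-02  3.250e-02 -1.000e-04 -1.219e-01  1.700e-03]
```

```bash
cat > q.py <<'E'
from h import *
a=[]
st=r.read_state();q=st['joint_positions'];o=np.array(st['orientation'])
print('tilt',round(q[1]+q[2]+q[4]-np.pi,4),'q4',round(q[3],4),'xax',o[:,0].round(3),'head',round(np.degrees(np.arctan2(o[1][1],o[0][1])),2),'q',np.round(q,3))
E
python3 q.py
python3 -m pendant '[[[-0.03,0,0],0],[[-0.03,0,0],0],[[-0.03,0,0],0]]'|head -2;python3 q.py; python3 -m pendant '[[[0,0,0],0],[[0,0,0],0]]'|head -2;python3 q.py
```

```text
tilt -0.0536 q4 -0.0169 xax [ 0.054  0.012 -0.998] head 7.98 q [ 0.495  0.349  1.62  -0.017  1.118  0.362]
t: 7.77
tool_pos: [470.7, 383.5, 206.8]
tilt -0.0304 q4 -0.0159 xax [ 0.034  0.001 -0.999] head 7.97 q [ 0.497  0.254  1.57  -0.016  1.286  0.362]
t: 7.93
tool_pos: [473.5, 385.3, 213.2]
tilt -0.0407 q4 -0.0158 xax [ 0.043  0.006 -0.999] head 7.97 q [ 0.497  0.249  1.564 -0.016  1.288  0.362]
```

```bash

python3 -m pendant '[[[-0.04,0,0],0],[[-0.04,0,0],0],[[-0.04,0,0],0],[[-0.025,0,0],0],[[-0.015,0,0],0],[[-0.008,0,0],0],[[-0.004,0,0],0],[[-0.002,0,0],0]]'|head -2;python3 q.py; python3 -m pendant '[[[0,0,0],0],[[0,0,0],0]]'|head -2;python3 q.py;  python3 -m pendant '[[[0.005,0,0],0],[[0.01,0,0],0],[[0.015,0,0],0],[[0.02,0,0],0],[[0.02,0,0],0],[[0.02,0,0],0],[[0.02,0,0],0]]'|head -2;python3 q.py
```

```text
t: 8.6
tool_pos: [464.6, 383.3, 384.1]
tilt -0.0273 q4 -0.0154 xax [ 0.031 -0.    -1.   ] head 7.96 q [ 0.501  0.145  1.346 -0.015  1.623  0.361]
t: 8.77
tool_pos: [464.2, 383.0, 381.4]
tilt -0.0235 q4 -0.0154 xax [ 0.028 -0.002 -1.   ] head 7.96 q [ 0.501  0.147  1.349 -0.015  1.622  0.361]
t: 9.35
tool_pos: [466.0, 381.9, 260.1]
tilt -0.0194 q4 -0.0155 xax [ 0.024 -0.004 -1.   ] head 7.96 q [ 0.498  0.207  1.517 -0.015  1.398  0.362]
```

```bash

python3 -m pendant '[[[0.02,0.001,0],0],[[0.02,0.002,0],0],[[0.02,0.002,0],0],[[0.017,0.002,0],0],[[0.014,0.002,0],0],[[0.011,0.001,0],0],[[0.008,0,0],0],[[0.005,0,0],0],[[0.003,0,0],0]]'|head -2;python3 q.py;python3 - <<'E'
from h import *
st=r.read_state();o=np.array(st['orientation'])
d=np.array([481.6,386.5,48])-st['tool_pos'];print('tool shift',(o.T@d).round(1))
E
```

```text
t: 10.1
tool_pos: [467.6, 376.3, 116.3]
tilt 0.0073 q4 -0.0164 xax [ 0.001 -0.017 -1.   ] head 7.94 q [ 0.488  0.366  1.624 -0.016  1.159  0.356]
tool shift [68.1 15.4 -9.3]
```

```bash

python3 -m pendant '[[[0.002,0.002,-0.001],0],[[0.002,0.003,-0.002],0],[[0.002,0.003,-0.002],0],[[0.002,0.003,-0.002],0],[[0.002,0.002,-0.001],0],[[0.002,0.001,-0.001],0]]'|head -2;python3 q.py;python3 - <<'E'
from h import *
st=r.read_state();o=np.array(st['orientation'])
d=np.array([481.6,386.5,48])-st['tool_pos'];print('tool shift',(o.T@d).round(1))
E
```

```text
t: 10.6
tool_pos: [483.4, 389.3, 106.1]
tilt 0.0014 q4 -0.0163 xax [ 0.006 -0.014 -1.   ] head 7.96 q [ 0.495  0.415  1.579 -0.016  1.149  0.363]
tool shift [58.1 -2.3  1.7]
```

```bash

python3 -m pendant '[[[0.004,-0.0005,0.0005],0],[[0.007,-0.001,0.0005],0],[[0.008,-0.0005,0.0005],0],[[0.008,0,0],0],[[0.008,0,0],0],[[0.006,0,0],0],[[0.004,0,0],0],[[0.003,0,0],0],[[0.002,0,0],0]]';python3 q.py;python3 - <<'E'
from h import *
st=r.read_state();o=np.array(st['orientation'])
d=np.array([481.6,386.5,48])-st['tool_pos'];print('tool shift',(o.T@d).round(1))
p=r.read_camera('wrist');save('w3',p['image'])
E
```

```text
t: 11.35
tool_pos: [481.2, 386.3, 49.8]
orientation: [[0.005, 0.99, 0.138], [-0.015, 0.139, -0.99], [-1.0, 0.002, 0.015]]
wrist_force: [-0.0, 0.3, -0.3]
opening: 85.8
tilt 0.003 q4 -0.0172 xax [ 0.005 -0.015 -1.   ] head 7.96 q [ 0.492  0.487  1.608 -0.017  1.049  0.362]
tool shift [ 1.8  0.4 -0.1]
```

View pics/w3.png

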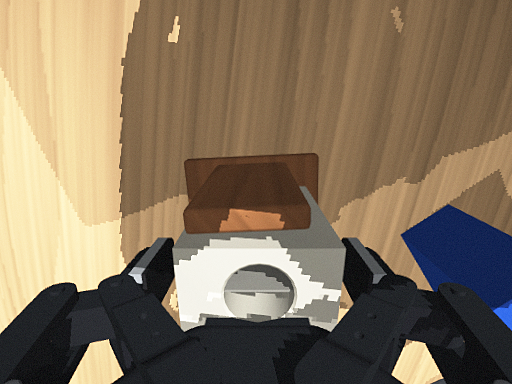

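The mould (hole at (259,291)) sits centred between the two fingers, and the top edge runs parallel to the jaw axis. Now I close on it.

```bash

python3 -m pendant '[[[0,0,0],0],[[0,0,0],0],[[0,0,0],0],[[0,0,0],0],[[0,0,0],0],[[0,0,0],0]]' -1;python3 q.py
```

```text
t: 11.9
tool_pos: [481.3, 386.4, 49.8]
orientation: [[0.005, 0.99, 0.138], [-0.014, 0.139, -0.99], [-1.0, 0.003, 0.015]]
wrist_force: [-0.1, 0.4, -2.1]
opening: 63.3
tilt 0.0026 q4 -0.0172 xax [ 0.005 -0.014 -1.   ] head 7.96 q [ 0.492  0.487  1.608 -0.017  1.048  0.362]
```

```bash

python3 -m pendant '[[[-0.003,0,0],0],[[-0.007,0,0],0],[[-0.012,0,0],0],[[-0.016,0,0],0],[[-0.018,0,0],0],[[-0.018,0,0],0],[[-0.016,0,0],0],[[-0.012,0,0],0],[[-0.008,0,0],0],[[-0.004,0,0],0],[[-0.002,0,0],0]]';python3 q.py;python3 - <<'E'
from h import *
t=r.read_camera('top');c=cam(t);save('t1',t['image']);save('s1',r.read_camera('side')['image'])
px=[(228.6,205),(274.5,199.3),(287,276.5),(239.1,281.7)]
print('board',on_z(c,px,15).round(1),on_z(c,px,15).mean(0))
print('cup top',on_z(c,[(245,160),(245,171),(245,183)],60).round(1))
E
```

```text
t: 12.82
tool_pos: [479.1, 387.6, 176.5]
orientation: [[0.003, 0.99, 0.139], [-0.015, 0.139, -0.99], [-1.0, 0.001, 0.016]]
wrist_force: [0.0, -0.6, -3.1]
opening: 63.1
tilt 0.0047 q4 -0.0155 xax [ 0.003 -0.015 -1.   ] head 7.98 q [ 0.496  0.327  1.543 -0.015  1.277  0.361]
board [[522.7 113.   15. ]
 [535.9  -8.8  15. ]
 [333.1 -36.9  15. ]
 [322.2  88.   15. ]] [428.47810284  38.83978285  15.        ]
cup top [[634.4  67.8  60. ]
 [605.6  68.2  60. ]
 [574.4  68.7  60. ]]
```

View pics/s1.png

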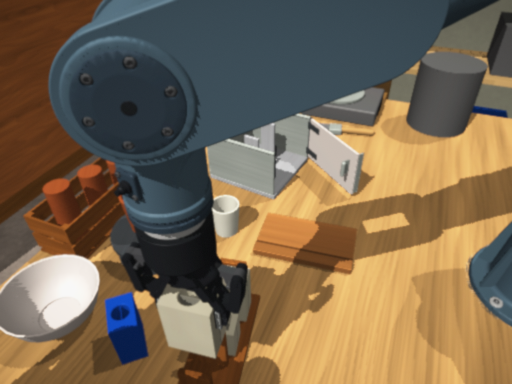

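```bash

python3 -m pendant '[[[0,-0.002,0.006],0],[[0,-0.004,0.012],0],[[0,-0.006,0.019],0],[[0,-0.008,0.026],0],[[0,-0.009,0.03],0],[[0,-0.009,0.03],0],[[0,-0.009,0.03],0],[[0,-0.009,0.03],0],[[0,-0.009,0.03],0],[[0,-0.009,0.028],0],[[0,-0.008,0.024],0],[[0,-0.006,0.018],0]]' |head -3;python3 q.py; python3 -m pendant '[[[0,-0.005,0.012],-1],[[0,-0.003,0.007],-2],[[0,-0.001,0.003],-3.5],[[0,0,0],-5],[[0,0,0],-5],[[0,0,0],-5],[[0,0,0],-5],[[0,0,0],-5],[[0,0,0],-5],[[0,0,0],-5],[[0,0,0],-5]]';python3 q.py
```

```text
t: 13.92
tool_pos: [418.6, 81.2, 167.5]
orientation: [[-0.02, 0.989, 0.147], [-0.022, 0.146, -0.989], [-1.0, -0.023, 0.018]]
tilt 0.0185 q4 -0.0244 xax [-0.02  -0.022 -1.   ] head 8.4 q [-0.07  -0.073  2.01  -0.024  1.223 -0.209]
t: 14.83
tool_pos: [400.6, 49.6, 157.7]
orientation: [[-0.041, 0.553, 0.832], [-0.021, 0.833, -0.554], [-0.999, -0.041, -0.022]]
wrist_force: [-0.4, 1.0, -3.2]
opening: 63.1
tilt 0.0376 q4 -0.0291 xax [-0.041 -0.021 -0.999] head 56.43 q [-0.15  -0.1    2.057 -0.029  1.222 -1.124]
```

```bash

python3 -m pendant '[[[0,0,0],-5],[[0,0,0],-5],[[0,0,0],-5],[[0,0,0],-4],[[0,0,0],-2],[[0,0,0],-1],[[0,0,0],0]]' |head -2;python3 q.py; python3 -m pendant '[[[-0.01,0,0.003],0],[[-0.02,0,0.003],0],[[-0.03,0,0.003],0],[[-0.03,0,0.003],0],[[0,0,0],0],[[0,0,0],0]]'|head -2;python3 q.py
```

```text
t: 15.42
tool_pos: [393.5, 48.7, 151.4]
tilt 0.0504 q4 -0.03 xax [-0.054 -0.02  -0.998] head 79.78 q [-0.155 -0.098  2.07  -0.03   1.22  -1.536]
t: 15.92
tool_pos: [408.8, 48.1, 244.2]
tilt 0.0569 q4 -0.0282 xax [-0.06  -0.019 -0.998] head 79.41 q [-0.151 -0.168  1.933 -0.028  1.434 -1.531]
```

```bash

python3 -m pendant '[[[0,0,0],0],[[0,0,0],0],[[0,0,0],0]]' |head -2;python3 q.py; python3 -m pendant '[[[0.03,0,0.004],0],[[0.03,0,0.004],0]]'|head -2;python3 q.py; python3 -m pendant '[[[0.015,0,0.003],0],[[0.01,0,0],0]]'|head -2;python3 q.py
```

```text
t: 16.17
tool_pos: [408.2, 48.1, 243.2]
tilt 0.0579 q4 -0.0283 xax [-0.061 -0.019 -0.998] head 79.33 q [-0.151 -0.168  1.935 -0.028  1.433 -1.53 ]
t: 16.33
tool_pos: [415.7, 45.1, 185.8]
tilt 0.0479 q4 -0.0293 xax [-0.052 -0.02  -0.998] head 79.33 q [-0.155 -0.094  1.99  -0.029  1.293 -1.53 ]
t: 16.5
tool_pos: [414.0, 44.4, 154.6]
tilt 0.0557 q4 -0.0301 xax [-0.059 -0.019 -0.998] head 79.31 q [-0.158 -0.049  2.018 -0.03   1.229 -1.53 ]
```

```bash

python3 -m pendant '[[[0.012,0,0],0],[[0.014,0,0],0],[[0.014,0,0],0],[[0.012,0,0],0],[[0.01,0,0],0],[[0.006,0,0],0],[[0.003,0,0],0],[[0.001,0,0],0]]';python3 q.py
```

```text
t: 17.17
tool_pos: [398.6, 44.4, 69.1]
orientation: [[-0.081, 0.186, 0.979], [-0.016, 0.982, -0.188], [-0.997, -0.031, -0.077]]
wrist_force: [-0.1, 0.7, -2.8]
opening: 63.6
tilt 0.0781 q4 -0.0332 xax [-0.081 -0.016 -0.997] head 79.26 q [-0.163  0.083  2.093 -0.033  1.043 -1.528]
```

```bash

python3 -m pendant '[[[0.003,0,0],0],[[0.003,0,0],0],[[0.003,0,0],0],[[0,0,0],0]]'|grep -v orie;python3 -m pendant '[[[0.001,0,0],0],[[0.001,0,0],0]]'|grep -v orie; python3 q.py
```

```text
t: 17.5
tool_pos: [398.6, 44.2, 60.2]
wrist_force: [-0.1, 0.5, -2.9]
opening: 63.3
t: 17.67
tool_pos: [399.2, 44.0, 58.6]
wrist_force: [-0.4, -0.2, -2.3]
opening: 63.4
tilt 0.0749 q4 -0.0339 xax [-0.078 -0.016 -0.997] head 79.26 q [-0.164  0.104  2.098 -0.034  1.014 -1.527]
```

```bash

python3 -m pendant '[[[0.0015,0,0],0],[[0.0015,0,0],0]]'|grep -v orie;python3 -m pendant '[[[0.0015,0,0],0],[[0.001,0,0],0]]'|grep -v orie; python3 q.py; python3 - <<'E'
from h import *
save('s2',r.read_camera('side')['image'])
a=cv2.imread('pics/s2.png');cv2.imwrite('pics/s2.png',cv2.resize(a[130:300,220:400],None,fx=3.2,fy=3.2))
E
```

```text
t: 17.83
tool_pos: [399.6, 43.9, 56.5]
wrist_force: [-7.5, 0.2, 21.5]
opening: 63.2
t: 18.0
tool_pos: [399.7, 43.9, 56.6]
wrist_force: [-5.5, 0.6, 9.4]
opening: 63.4
tilt 0.0754 q4 -0.0342 xax [-0.079 -0.016 -0.997] head 79.32 q [-0.164  0.11   2.097 -0.034  1.01  -1.528]
```

View pics/s2.png

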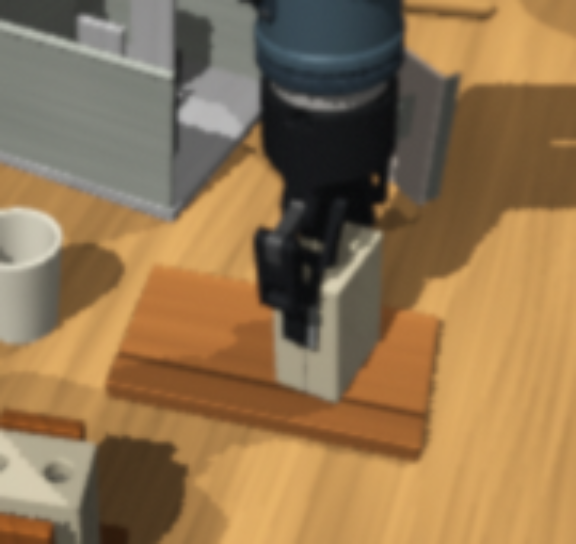

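The mould is in contact with the board and within its edges (crop ~(330,330)). I release it.

```bash

python3 -m pendant '[[[0,0,0],0],[[0,0,0],0],[[0,0,0],0],[[0,0,0],0],[[0,0,0],0]]' 1|grep -v orie; python3 q.py; python3 - <<'E'
from h import *
save('s3',r.read_camera('side')['image'])
a=cv2.imread('pics/s3.png');cv2.imwrite('pics/s3.png',cv2.resize(a[130:300,220:400],None,fx=3.2,fy=3.2))
p=r.read_camera('wrist');save('w4',p['image'])
E
```

```text
t: 18.47
tool_pos: [402.0, 43.5, 58.3]
wrist_force: [-0.2, -0.0, 0.2]
opening: 85.6
tilt 0.0706 q4 -0.0344 xax [-0.074 -0.017 -0.997] head 79.32 q [-0.164  0.108  2.095 -0.034  1.01  -1.528]
```

View pics/s3.png

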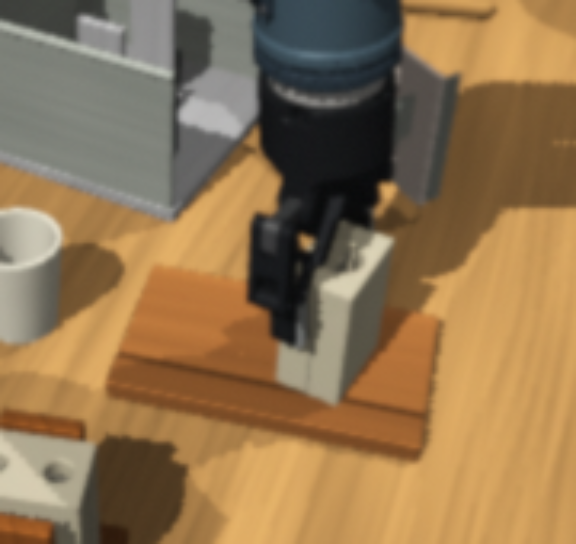

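View pics/w4.png

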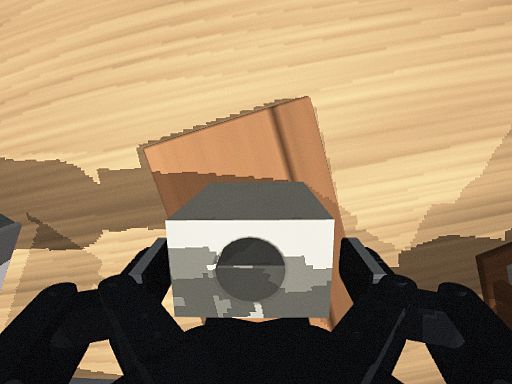

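```bash

python3 -m pendant '[[[-0.005,0,-0.0005],0],[[-0.01,0,-0.001],0],[[-0.015,0,-0.001],0],[[-0.02,0,-0.001],1],[[-0.02,0,-0.001],2],[[-0.02,0,-0.001],4],[[-0.02,0,0],6],[[-0.02,0,0],7],[[-0.01,0,0],7],[[0,0,0],7],[[0,0,0],7],[[0,0,0],7]]'|grep -v orie; python3 q.py; python3 -m pendant '[[[0,0,0],7],[[0,0,0],7],[[0,0,0],7],[[0,0,0],7],[[0,0,0],6],[[0,0,0],4],[[0,0,0],0]]'|grep -v orie; python3 q.py
```

```text
t: 19.57
tool_pos: [406.3, 47.8, 214.4]
wrist_force: [-0.6, -0.0, 0.2]
opening: 85.7
tilt 0.0668 q4 -0.0285 xax [-0.07  -0.018 -0.997] head 30.02 q [-0.152 -0.136  1.967 -0.028  1.377 -0.669]
t: 20.15
tool_pos: [406.1, 48.2, 221.6]
wrist_force: [0.3, -0.5, 0.2]
opening: 85.4
tilt 0.0602 q4 -0.0282 xax [-0.064 -0.018 -0.998] head -9.54 q [-0.151 -0.15   1.964 -0.028  1.388  0.02 ]
```

```bash

python3 -m pendant '[[[0,0.03,0],0],[[0,0.03,0],0],[[0,0.03,0],0]]'|grep tool; python3 q.py; python3 -m pendant '[[[0,0,0],0],[[0,0,0],0]]'|grep tool; python3 q.py;python3 -m pendant '[[[0,-0.01,0],0],[[0,-0.01,0],0],[[0,-0.01,0],0],[[0,-0.01,0],0],[[0,-0.01,0],0],[[0,-0.01,0],0],[[0,-0.01,0],0],[[0,-0.01,0],0],[[0,-0.01,0],0],[[0,0,0],0]]'|grep tool; python3 q.py
```

```text
tool_pos: [493.0, 34.9, 218.7]
tilt 0.0591 q4 -0.0283 xax [-0.063 -0.018 -0.998] head -9.03 q [-0.152  0.058  1.771 -0.028  1.372  0.011]
tool_pos: [496.9, 33.7, 218.7]
tilt 0.0584 q4 -0.0283 xax [-0.062 -0.019 -0.998] head -8.82 q [-0.153  0.066  1.763 -0.028  1.372  0.007]
tool_pos: [388.5, 51.3, 225.6]
tilt 0.0599 q4 -0.0281 xax [-0.063 -0.018 -0.998] head -8.17 q [-0.15  -0.199  1.997 -0.028  1.404 -0.003]
```

```bash

python3 -m pendant '[[[-0.01,0,0],0],[[-0.01,0,0],0],[[-0.01,0,0],0],[[-0.01,0,0],0],[[-0.01,0,0],0],[[-0.01,0,0],0],[[-0.01,0,0],0],[[-0.01,0,0],0]]'|grep tool; python3 q.py; python3 -m pendant '[[[0.04,0,0],0],[[0.04,0,0],0],[[0.04,0,0],0]]'|grep tool; python3 q.py;python3 -m pendant '[[[0,0,0],0],[[0,0,0],0],[[0,0,0],0]]'|grep -E "tool|t:"; python3 q.py
```

```text
tool_pos: [392.5, 53.4, 314.4]
tilt 0.0572 q4 -0.0273 xax [-0.06  -0.019 -0.998] head -8.07 q [-0.144 -0.258  1.866 -0.027  1.591 -0.004]
tool_pos: [396.6, 49.5, 206.1]
tilt 0.029 q4 -0.0285 xax [-0.033 -0.023 -0.999] head -8.05 q [-0.152 -0.182  2.023 -0.029  1.33  -0.005]
t: 22.57
tool_pos: [392.2, 50.0, 201.8]
tilt 0.0432 q4 -0.0285 xax [-0.047 -0.021 -0.999] head -8.08 q [-0.152 -0.176  2.028 -0.029  1.334 -0.005]
```

```bash

python3 -m pendant '[[[-0.01,0,0],0],[[-0.014,0,0],0],[[-0.016,0,0],0],[[-0.016,0,0],0],[[-0.016,0,0],0],[[-0.016,0,0],0],[[-0.014,0,0],0],[[-0.01,0,0],0]]'|grep tool; python3 q.py; python3 -m pendant '[[[0.0415,0,0],0],[[0.0415,0,0],0],[[0.0415,0,0],0],[[0.02,0,0],0],[[0,0,0],0],[[0,0,0],0]]'|grep -E "tool|t:"; python3 q.py
```

```text
tool_pos: [403.5, 52.1, 338.8]
tilt 0.0219 q4 -0.0273 xax [-0.026 -0.024 -0.999] head -8.05 q [-0.143 -0.27   1.826 -0.027  1.607 -0.004]
t: 23.73
tool_pos: [412.0, 47.1, 209.3]
tilt -0.0107 q4 -0.0283 xax [ 0.007 -0.029 -1.   ] head -8.01 q [-0.152 -0.179  2.013 -0.028  1.296 -0.005]
```

```bash
python3 - <<'E'
from h import *
st=r.read_state();p=r.read_camera('wrist');save('w5',p['image']);print(st['tool_pos'])
a=cv2.imread('pics/w5.png');cv2.imwrite('pics/w5d.png',cv2.resize(a[140:260,190:310],None,fx=5,fy=5,interpolation=cv2.INTER_CUBIC))
E
```

```text
[411.99159291  47.14216315 209.25858005]
```

View pics/w5.png

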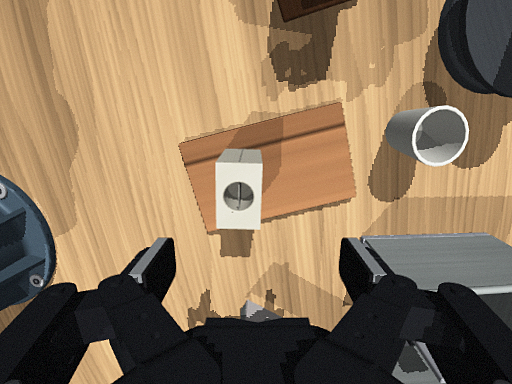

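View pics/w5d.png

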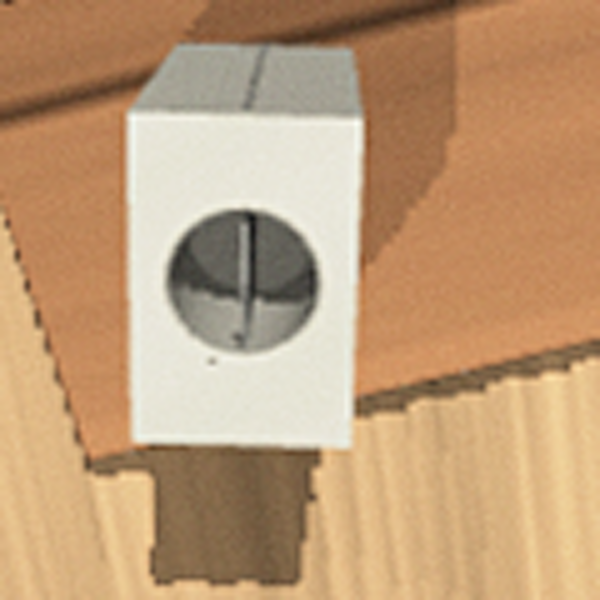

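```bash
cat > m.py <<'E'
from h import *
import json
E
python3 - <<'E'
from h import *
st=r.read_state();p=r.read_camera('wrist');c=cam(p,st)
px=np.array([[127,112],[363,115],[353,447],[132,443],[244,281]])/5+[190,140]
W=on_z(c,px,105);print(W.round(1),W[:4].mean(0))
for e in (W[1]-W[0],W[2]-W[3]):print(np.linalg.norm(e),np.degrees(np.arctan2(e[1],e[0])))
for e in (W[0]-W[3],W[1]-W[2]):print(np.linalg.norm(e),np.degrees(np.arctan2(e[1],e[0])))
o=np.array(st['orientation']);d=np.array([*W[[0,1,2,3,4,4]].mean(0)[:2],62])-st['tool_pos'];print('tool shift',(o.T@d).round(1),o.round(3))
E
```

```text
[[379.3  76.7 105. ]
 [421.2  70.1 105. ]
 [410.6   6.  105. ]
 [368.4  13.  105. ]
 [395.1  42.3 105. ]] [394.86598811  41.43764115 105.        ]
42.356227560547666 -8.95399484528963
42.713920980878505 -9.386933399206875
64.67045967041169 80.28251063051104
64.9894341732695 80.60054943587222
tool shift [147.7 -18.1   3.7] [[ 0.007  0.99  -0.139]
 [-0.029 -0.139 -0.99 ]
 [-1.     0.011  0.027]]
```

```bash

python3 -m pendant '[[[0.004,-0.002,0.0005],0.6],[[0.009,-0.003,0.0005],0.5],[[0.013,-0.003,0.0005],0],[[0.015,-0.003,0.0005],0],[[0.015,-0.003,0.0005],0],[[0.011,-0.002,0.0005],0],[[0.007,-0.001,0],0],[[0.004,0,0],0],[[0.002,0,0],0]]'|grep -E "tool|t:"; python3 q.py;python3 - <<'E'
from h import *
st=r.read_state();o=np.array(st['orientation'])
d=np.array([395,41.8,60])-st['tool_pos'];print('tool shift',(o.T@d).round(1))
E
```

```text
t: 24.58
tool_pos: [403.4, 43.2, 135.9]
tilt -0.0351 q4 -0.0302 xax [ 0.03  -0.032 -0.999] head -9.36 q [-0.166 -0.117  2.123 -0.03   1.101  0.011]
tool shift [ 75.6 -10.7   0.6]
```

```bash

python3 -m pendant '[[[0.001,-0.003,0],0],[[0.002,-0.004,0],0],[[0.004,-0.003,0],0],[[0.006,-0.001,0],0],[[0.007,0,0],0],[[0.007,0,0],0],[[0.005,0,0],0],[[0.003,0,0],0],[[0.001,0,0],0]]'|grep -E "tool|t:"; python3 q.py;python3 - <<'E'
from h import *
st=r.read_state();o=np.array(st['orientation'])
d=np.array([395,41.8,60])-st['tool_pos'];print('tool shift',(o.T@d).round(1))
E
```

```text
t: 25.33
tool_pos: [394.5, 43.6, 97.7]
tilt -0.0396 q4 -0.0319 xax [ 0.035 -0.033 -0.999] head -9.37 q [-0.169 -0.072  2.174 -0.032  1.     0.012]
tool shift [37.8 -0.7  0.7]
```

```bash

python3 -m pendant '[[[0.003,0,0],0],[[0.005,-0.0003,0],0],[[0.007,-0.0003,0.0003],0],[[0.007,0,0.0003],0],[[0.006,0,0],0],[[0.005,0,0],0],[[0.002,0,0],0],[[0.001,0,0],0]]'|grep -E "tool|t:|force"; python3 q.py;python3 - <<'E'
from h import *
st=r.read_state();o=np.array(st['orientation'])
d=np.array([395,41.8,60])-st['tool_pos'];print('tool shift',(o.T@d).round(1))
save('w6',r.read_camera('wrist')['image'])
E
```

```text
t: 26.0
tool_pos: [395.2, 41.7, 57.5]
wrist_force: [-0.3, 0.2, -0.1]
tilt -0.0388 q4 -0.0342 xax [ 0.034 -0.033 -0.999] head -9.38 q [-0.174  0.017  2.193 -0.034  0.893  0.012]
tool shift [-2.5 -0.1 -0. ]
```

View pics/w6.png

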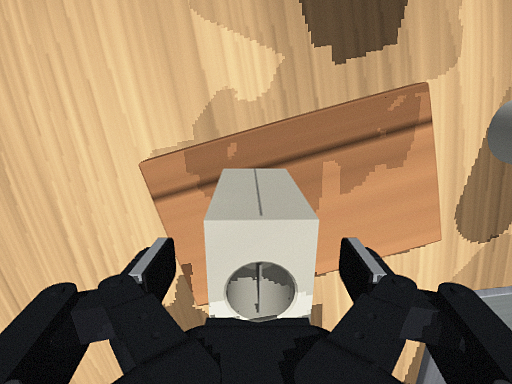

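```bash

python3 -m pendant '[[[-0.0015,0,0],0],[[-0.0015,0,0],0],[[0,0,0],0]]' |grep -E "tool|t:"; python3 -m pendant '[[[0,0,0],0],[[0,0,0],0],[[0,0,0],0],[[0,0,0],0],[[0,0,0],0],[[0,0,0],0],[[0,0,0],0]]' -1 |grep -E "tool|t:|force|open"; python3 q.py
```

```text
t: 26.3
tool_pos: [395.1, 41.8, 60.9]
t: 26.88
tool_pos: [395.5, 41.8, 62.4]
wrist_force: [-0.0, 0.9, 0.4]
opening: 41.1
tilt -0.0398 q4 -0.0341 xax [ 0.035 -0.033 -0.999] head -9.36 q [-0.173  0.006  2.19  -0.034  0.905  0.011]
```

```bash

python3 -m pendant '[[[-0.008,0,0],0],[[-0.03,0,0],0],[[-0.035,0,0],0],[[-0.03,0,0],0],[[-0.02,0,0],0],[[-0.013,0,0],0],[[-0.008,0,0],0],[[-0.004,0,0],0],[[-0.002,0,0],0]]' |grep -E "tool|t:|force|open"; python3 q.py; python3 - <<'E'
from h import *
t=r.read_camera('top');save('t2',cv2.resize(t['image'][90:290,230:430],None,fx=3,fy=3,interpolation=cv2.INTER_CUBIC))
s=r.read_camera('side');save('s4',cv2.resize(s['image'][80:230,190:390],None,fx=4,fy=4,interpolation=cv2.INTER_CUBIC))
E
```

```text
t: 27.63
tool_pos: [384.4, 48.2, 217.4]
wrist_force: [0.5, 0.9, -2.6]
opening: 41.6
tilt -0.0277 q4 -0.0275 xax [ 0.023 -0.031 -0.999] head -9.37 q [-0.161 -0.276  2.073 -0.027  1.316  0.009]
```

View pics/t2.png

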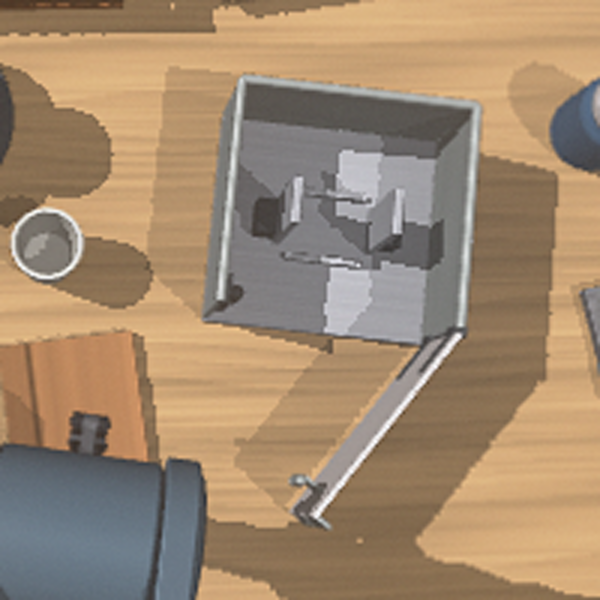

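View pics/s4.png

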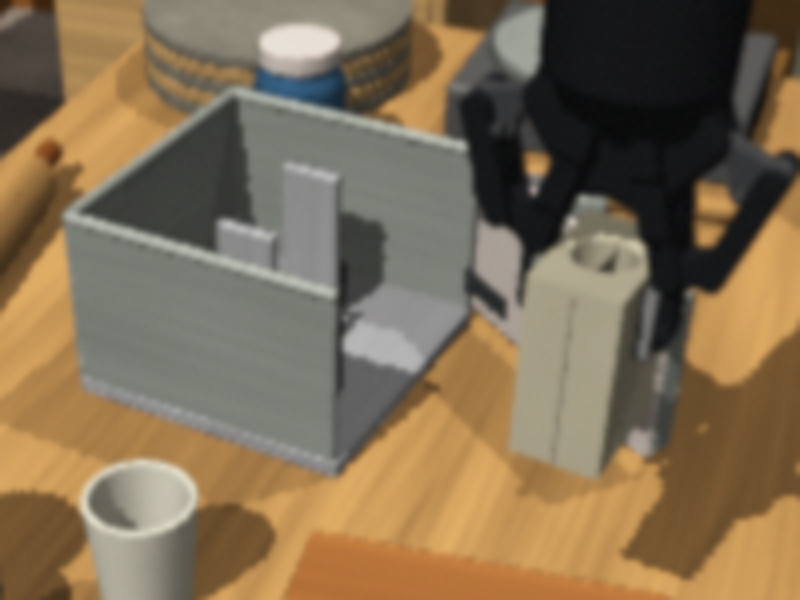

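```bash
python3 - <<'E'
from h import *
t=r.read_camera('top');s=r.read_camera('side')
ct,cs=cam(t),cam(s)
T=[((95,100,118),(240,75)),((95,-100,118),(481,103)),((-95,100,118),(218,306)),((-95,100,-12),(203,320))]
S=[((95,100,118),(66,215)),((-95,100,118),(338,293)),((-95,100,-12),(338,472)),((95,100,-12),(85,388)),((95,-100,118),(235,88)),((-95,-100,118),(470,148))]
def W(v,P):
    c,sn=np.cos(v[2]),np.sin(v[2]);P=np.array(P,float)
    return np.c_[v[0]+c*P[:,0]-sn*P[:,1],v[1]+sn*P[:,0]+c*P[:,1],P[:,2]+12]
def f(v):
    a=proj(ct,W(v,[p for p,_ in T]))-(np.array([q for _,q in T])/3+[230,90])
    b=proj(cs,W(v,[p for p,_ in S]))-(np.array([q for _,q in S])/4+[190,80])
    return np.r_[a.ravel(),b.ravel()]
o=least_squares(f,[622,-180,-.1],loss='soft_l1');print(o.x,np.degrees(o.x[2]));print(f(o.x).reshape(-1,2).round(1))
# overlay
im=cv2.resize(t['image'][90:290,230:430],None,fx=3,fy=3);im2=cv2.resize(s['image'][80:230,190:390],None,fx=4,fy=4)
pl=[(x,y*sg,z) for sg in(1,-1) for z in (108,) for x,y in((-20,38),(20,38),(20,46),(-20,46))]
rb=[(x,y,10) for x in(-27,27) for y in(-30,30)]
bx=[(sx*95,sy*100,118) for sx in(1,-1) for sy in (1,-1)]+[(91,96,118),(91,-96,118)]
for q in W(o.x,pl+rb+bx):
    u=(proj(ct,q)[0]-[230,90])*3;cv2.circle(im,tuple(u.astype(int).tolist()),2,(255,0,0),-1)
    u=(proj(cs,q)[0]-[190,80])*4;cv2.circle(im2,tuple(u.astype(int).tolist()),2,(255,0,0),-1)
save('ov',im);save('ov2',im2)
E
```

```text
[ 6.25135855e+02 -1.83608726e+02 -1.26106511e-01] -7.225370864181743
[[ 0.7 -0. ]
 [ 0.2 -0.2]
 [ 0.8 -1.3]
 [ 0.   0. ]
 [-0.4  0.3]
 [ 0.9  0.9]
 [ 0.   1.3]
 [-0.6  0.2]
 [-0.7  0.4]
 [ 3.7  0.4]]
```

View pics/ov.png

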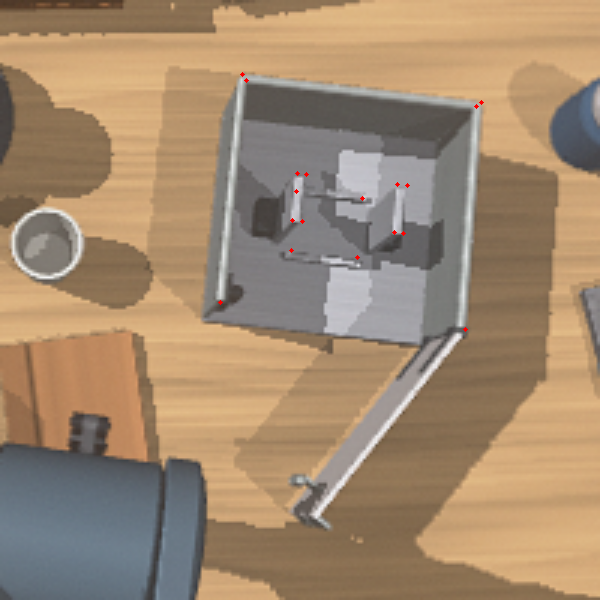

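View pics/ov2.png

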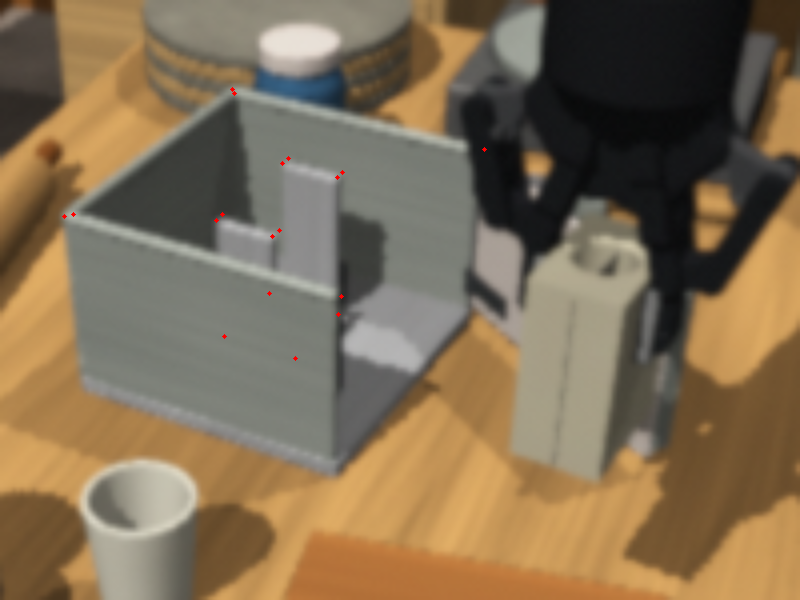

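```bash

python3 -m pendant '[[[0,0.006,0.004],0],[[0,0.012,0.008],0],[[0,0.018,0.012],-0.5],[[0,0.024,0.016],-0.5],[[0,0.027,0.019],-0.5],[[0,0.027,0.019],-0.5],[[0,0.027,0.019],0],[[0,0.027,0.019],0],[[0,0.024,0.016],0],[[0,0.018,0.012],0],[[0,0.012,0.008],0],[[0,0.006,0.004],0]]' |grep -E "tool|t:|force|open"; python3 -m pendant '[[[0,0.003,0.002],0],[[0,0.001,0.001],0]]'|grep -E "tool|t:|force|open"; python3 q.py; python3 - <<'E'
from h import *
st=r.read_state();o=np.array(st['orientation'])
d=np.array([624,-183.5,60])-st['tool_pos'];print('tool shift',(o.T@d).round(1))
st=r.read_state();p=r.read_camera('wrist');c=cam(p,st)
im=cv2.resize(p['image'],None,fx=1.5,fy=1.5)
v=[624,-183.5,-.126]
def W(v,P):
    c,sn=np.cos(v[2]),np.sin(v[2]);P=np.array(P,float)
    return np.c_[v[0]+c*P[:,0]-sn*P[:,1],v[1]+sn*P[:,0]+c*P[:,1],P[:,2]+12]
pl=[(x,y*sg,108) for sg in(1,-1) for x,y in((-20,38),(20,38),(20,46),(-20,46))]+[(sx*95,sy*100,118) for sx in(1,-1) for sy in (1,-1)]+[(sx*91,sy*96,118) for sx in(1,-1) for sy in (1,-1)]+[(27*s,y,10) for s in(1,-1) for y in(-30,30)]
for u in proj(c,W(v,pl)): cv2.circle(im,tuple((u*1.5).astype(int).tolist()),2,(255,0,0),-1)
save('w7',im)
E
```

```text
t: 28.83
tool_pos: [593.1, -149.7, 206.1]
wrist_force: [-1.1, 0.6, -2.8]
opening: 41.5
t: 29.0
tool_pos: [596.6, -154.7, 203.1]
wrist_force: [-0.1, -0.1, -3.8]
opening: 41.8
tilt -0.0039 q4 -0.0226 xax [-0.006 -0.022 -1.   ] head -7.26 q [-0.434  0.296  1.526 -0.023  1.316 -0.302]
tool shift [143.5  31.2  22. ]
```

View pics/w7.png

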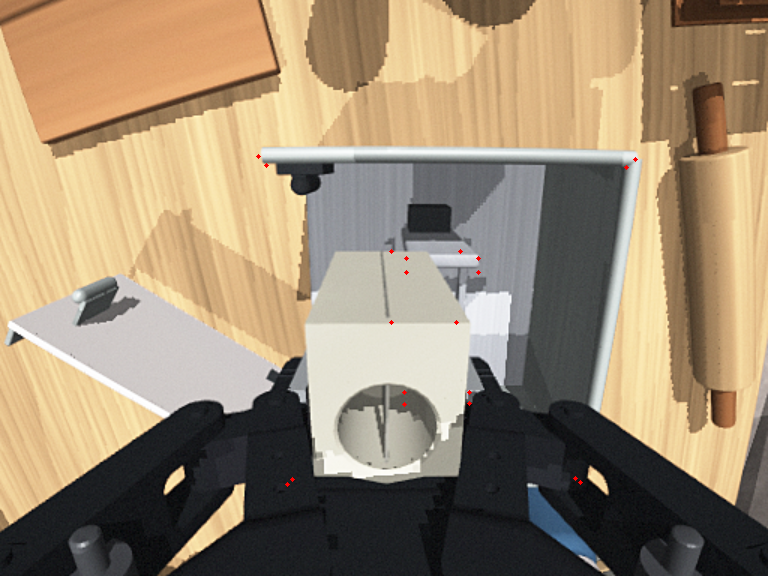

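```bash
python3 - <<'E'
from h import *
st=r.read_state();p=r.read_camera('wrist');c=cam(p,st);tp=np.array(st['tool_pos']);o=np.array(st['orientation'])
px=np.array([[307,323],[470,322],[387,427]])/1.5
zt=tp[2]+42.6
W=on_z(c,px,zt);T=(W-tp)@o;print(W.round(1));print('tool',T.round(1), np.linalg.norm(W[1]-W[0]))
px=np.array([[405,254],[479,253],[479,266],[262,150],[636,154]])/1.5
V=np.r_[on_z(c,px[:3],120),on_z(c,px[3:],130)];cs,sn=np.cos(-.126),np.sin(-.126)
print(V.round(1));L=(V[:,:2]-[624,-183.5])@np.array([[cs,-sn],[sn,cs]]);print('bay',L.round(1))
E
```

```text
[[ 579.8 -120.7  245.6]
 [ 621.3 -125.7  245.6]
 [ 596.2 -154.2  245.6]]
tool [[-43.2 -20.8 -30.6]
 [-43.4  21.  -30.9]
 [-42.6  -0.3   0.5]] 41.7991956673176
[[ 608.9 -132.7  120. ]
 [ 649.5 -137.2  120. ]
 [ 649.  -144.6  120. ]
 [ 544.6  -69.2  130. ]
 [ 730.7  -93.6  130. ]]
bay [[-21.3  48.5]
 [ 19.5  49.1]
 [ 19.9  41.8]
 [-93.2 103.4]
 [ 94.6 102.6]]
```

```bash

python3 -m pendant '[[[0,0.003,0.002],0],[[0,0.006,0.005],0],[[0,0.007,0.005],0],[[0,0.006,0.004],0],[[0,0.004,0.003],0],[[0,0.002,0.001],0],[[0,0.001,0.001],0],[[0,0,0],0]]' |grep -E "tool|t:|force|open"; python3 q.py; cat > look.py <<'E'
from h import *
import sys
v=[623.5,-181,-.126]
def run(n):
    st=r.read_state();o=np.array(st['orientation'])
    d=np.array([v[0],v[1],60])-st['tool_pos'];print('tool shift',(o.T@d).round(1))
    p=r.read_camera('wrist');c=cam(p,st)
    im=cv2.resize(p['image'],None,fx=1.5,fy=1.5)
    def W(v,P):
        c,sn=np.cos(v[2]),np.sin(v[2]);P=np.array(P,float)
        return np.c_[v[0]+c*P[:,0]-sn*P[:,1],v[1]+sn*P[:,0]+c*P[:,1],P[:,2]+12]
    pl=[(x,y*sg,108) for sg in(1,-1) for x,y in((-20,38),(20,38),(20,46),(-20,46))]+[(sx*95,sy*100,118) for sx in(1,-1) for sy in (1,-1)]
    for u in proj(c,W(v,pl)): cv2.circle(im,tuple((u*1.5).astype(int).tolist()),1,(255,0,0),-1)
    save(n,im)
run(sys.argv[1])
E
python3 look.py w8
```

```text
t: 29.77
tool_pos: [624.3, -178.6, 205.4]
wrist_force: [0.7, 0.7, -4.1]
opening: 41.4
tilt -0.0059 q4 -0.0221 xax [-0.004 -0.022 -1.   ] head -7.07 q [-0.45   0.363  1.434 -0.022  1.338 -0.322]
tool shift [145.4  -0.3  -0.7]
```

View pics/w8.png

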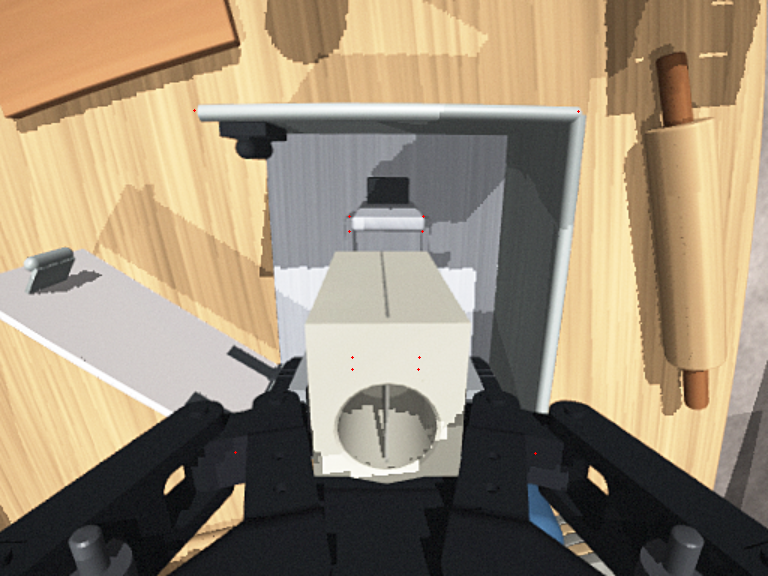

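```bash
sed -i 's/623.5,-181/624,-180/' look.py
python3 -m pendant '[[[0.003,0,0],0],[[0.006,0,0],0],[[0.009,0,0],0],[[0.01,0,0],0],[[0.009,0,0],0],[[0.006,0,0],0],[[0.003,0,0],0],[[0.001,0,0],0]]' |grep -E "tool|t:|force|open"; python3 q.py;python3 look.py w9
```

```text
t: 30.48
tool_pos: [622.2, -178.1, 151.5]
wrist_force: [-0.9, -0.1, -3.2]
opening: 41.4
tilt -0.0021 q4 -0.0225 xax [-0.007 -0.02  -1.   ] head -7.03 q [-0.451  0.414  1.48  -0.022  1.246 -0.321]
tool shift [91.5  2.4 -0.3]
```

View pics/w9.png

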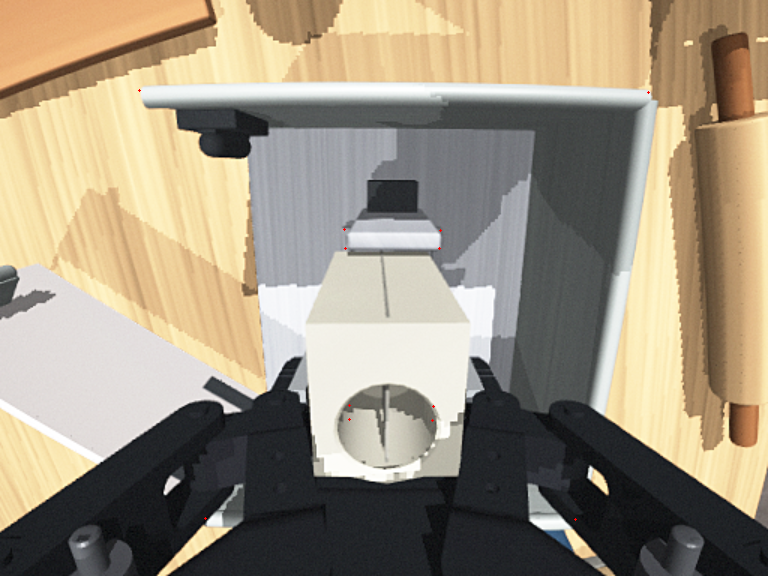

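```bash

python3 -m pendant '[[[0.003,0.001,0],0],[[0.006,0.0007,0],0],[[0.009,0.0005,0],0],[[0.01,0,0],0],[[0.01,0,0],0],[[0.009,0,0],0],[[0.006,0,0],0],[[0.004,0,0],0],[[0.002,0,0],0],[[0.001,0,0],0]]' |grep -E "tool|t:|force|open"; python3 q.py;python3 look.py w10
```

```text
t: 31.37
tool_pos: [624.5, -180.0, 85.1]
wrist_force: [-0.7, 0.4, -3.0]
opening: 41.8
tilt -0.0025 q4 -0.0235 xax [-0.007 -0.02  -1.   ] head -7.03 q [-0.452  0.497  1.509 -0.024  1.133 -0.32 ]
tool shift [25.1 -0.4 -0.4]
```

View pics/w10.png

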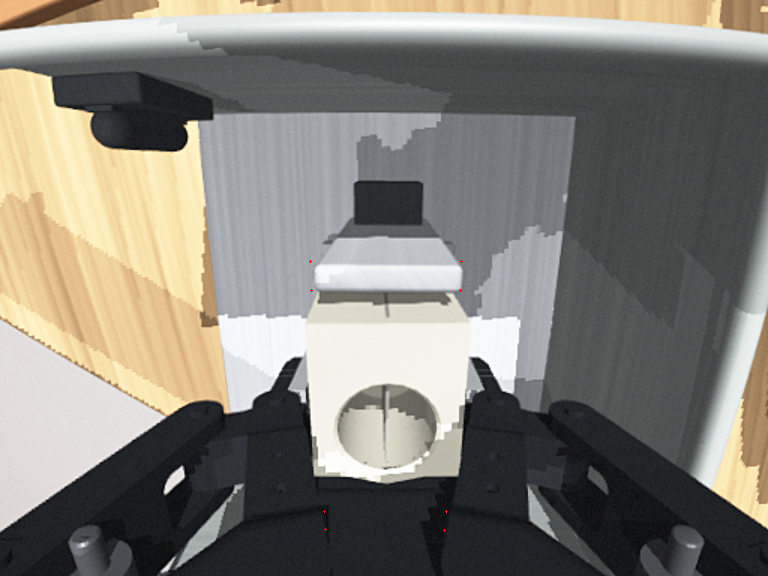

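```bash

python3 -m pendant '[[[0.003,0,0],0],[[0.005,0,0],0],[[0.005,0,0],0],[[0.004,0,0],0],[[0.003,0,0],0],[[0.001,0,0],0]]' |grep -E "tool|t:|force|open"; python3 -m pendant '[[[0.0015,0,0],0],[[0.0015,0,0],0]]'|grep -E "tool|t:|force|open"; python3 q.py
```

```text
t: 31.92
tool_pos: [625.7, -181.0, 64.1]
wrist_force: [0.2, 1.0, -3.6]
opening: 41.4
t: 32.08
tool_pos: [625.6, -181.1, 60.7]
wrist_force: [0.8, 0.7, -4.0]
opening: 41.7
tilt -0.006 q4 -0.0241 xax [-0.004 -0.022 -1.   ] head -7.03 q [-0.453  0.531  1.516 -0.024  1.089 -0.319]
```

```bash

python3 -m pendant '[[[0.0015,-0.0003,0],0],[[0.001,0,0],0]]'|grep -E "tool|t:|force|open";python3 -m pendant '[[[0.001,0,0],0],[[0.001,0,0],0]]'|grep -E "tool|t:|force|open"; python3 q.py
```

```text
t: 32.25
tool_pos: [625.7, -181.0, 59.8]
wrist_force: [-4.0, 2.7, 6.7]
opening: 41.2
t: 32.42
tool_pos: [625.7, -181.1, 59.8]
wrist_force: [-4.5, 2.6, 6.2]
opening: 41.5
tilt -0.0061 q4 -0.0244 xax [-0.004 -0.022 -1.   ] head -7.0 q [-0.453  0.532  1.516 -0.024  1.087 -0.319]
```

Contact occurs at the expected height (59.8 against 59.4 predicted), so the mould is on the cradle floor. I release it.

```bash

python3 -m pendant '[[[0,0,0],0],[[0,0,0],0],[[0,0,0],0],[[0,0,0],0],[[0,0,0],0]]' 1|grep -E "tool|t:|force|open"; python3 q.py;python3 look.py w11
```

```text
t: 32.83
tool_pos: [628.1, -182.3, 61.4]
wrist_force: [-0.2, 0.3, 0.8]
opening: 85.5
tilt -0.0126 q4 -0.0242 xax [ 0.002 -0.025 -1.   ] head -7.01 q [-0.453  0.531  1.514 -0.024  1.084 -0.319]
tool shift [ 1.3 -4.4 -1.8]
```

View pics/w11.png

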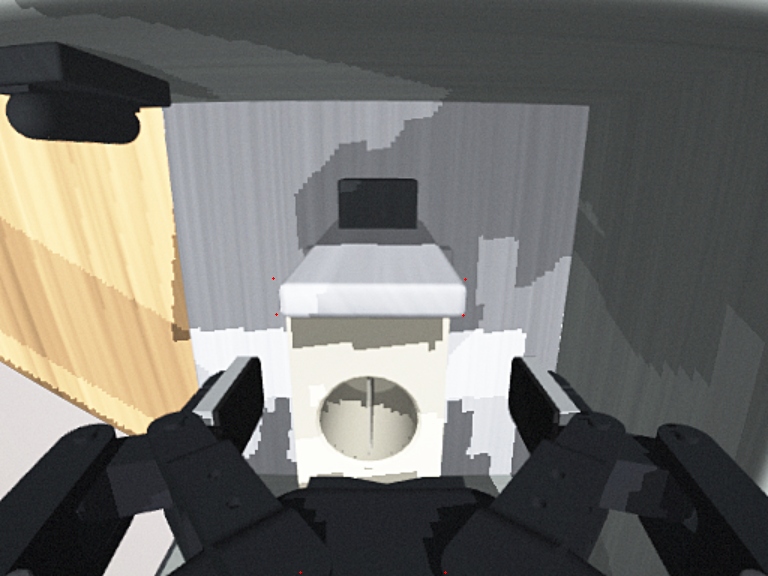

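```bash

python3 -m pendant '[[[-0.004,-0.001,0],0],[[-0.008,-0.001,0],0],[[-0.012,0,0],0],[[-0.015,0,0],0],[[-0.017,0,0],0],[[-0.017,0,0],0],[[-0.017,0,0],0],[[-0.015,0,0],0],[[-0.012,0,0],0],[[-0.008,0,0],0],[[-0.004,0,0],0]]'|grep -E "tool|t:|force|open"; python3 q.py;python3 look.py w12
python3 - <<'E'
from h import *
t=r.read_camera('top');c=cam(t);save('t3',cv2.resize(t['image'][90:290,230:430],None,fx=3,fy=3,interpolation=cv2.INTER_CUBIC))
h=np.array([518.1,-267.9])
px=np.array([[310,512],[463,333]])/3+[230,90]
V=on_z(c,px,129)[:,:2];print(V)
e=V[0]-h;print(np.linalg.norm(e)); yb=np.array([.126,.992]);xb=np.array([.992,-.126])
for e in (V[0]-h,V[0]-V[1]): print('theta',np.arctan2(-e@xb,e@yb))
E
```

```text
t: 33.8
tool_pos: [625.6, -178.5, 204.7]
wrist_force: [0.4, 0.3, -0.2]
opening: 85.5
tilt -0.016 q4 -0.0219 xax [ 0.005 -0.026 -1.   ] head -7.01 q [-0.449  0.36   1.44  -0.022  1.326 -0.322]
tool shift [144.7  -2.6  -2. ]
[[ 374.70214885 -138.8498072 ]
 [ 515.41737016 -269.05349818]]
192.91681102589152
theta 0.9643511711459166
theta 0.9505178667225161
```

View pics/w12.png

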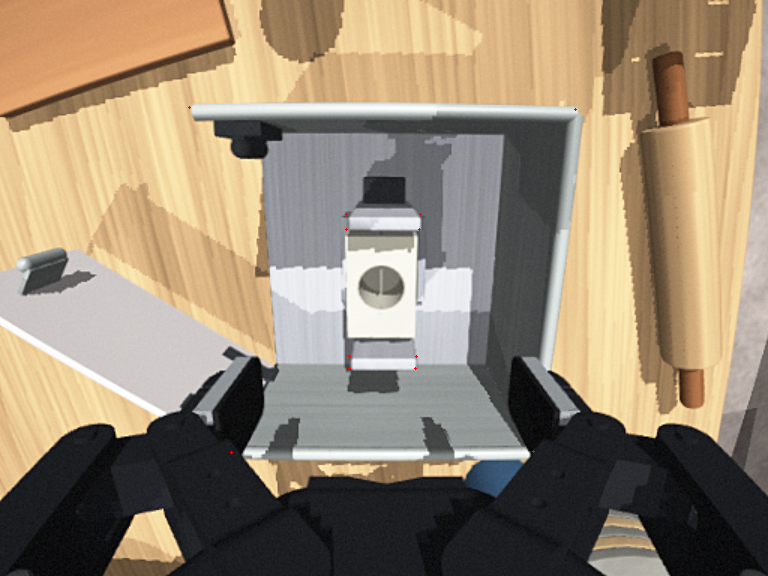

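View pics/t3.png

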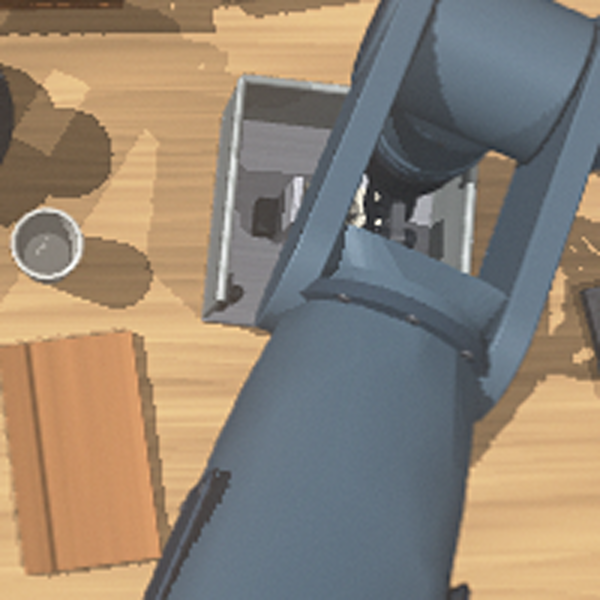

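```bash

python3 -m pendant '[[[0,-0.006,0.0015],0],[[0,-0.014,0.004],0],[[0,-0.022,0.006],0],[[0,-0.029,0.008],0],[[0,-0.031,0.009],0],[[0,-0.031,0.009],0],[[0,-0.031,0.009],0],[[0,-0.026,0.008],0],[[0,-0.019,0.005],0],[[0,-0.012,0.004],0],[[0,-0.006,0.002],0],[[0,-0.002,0],0]]' -1|grep -E "tool|t:|force|open"; python3 q.py
python3 - <<'E'
from h import *
t=r.read_camera('wrist')
hn=np.array([518.1,-267.9]);yb=np.array([.126,.992]);xb=np.array([.992,-.126])
for th in (.955,.8,.6,.4,.3,.2,.1,.05,0,-.02):
    d=np.cos(th)*yb-np.sin(th)*xb;n=-(np.cos(th)*xb+np.sin(th)*yb)
    print(th,(hn+140*d+13.5*n).round(1),(hn+140*d+60*n).round(1),'head',round(np.degrees(th)-7.2-90,1))
E
```

```text
t: 34.9
tool_pos: [369.2, -209.9, 188.1]
wrist_force: [0.4, -0.3, -0.3]
opening: 0.3
tilt 0.0051 q4 -0.0206 xax [-0.017 -0.01  -1.   ] head -6.93 q [-0.783 -0.116  2.004 -0.021  1.259 -0.655]
0.955 [ 405.8 -183.2] [ 374.4 -217.5] head -42.5
0.8 [ 420.2 -166.9] [ 383.9 -195.9] head -51.4
0.6 [ 442.2 -149.5] [ 400.8 -170.7] head -62.8
0.4 [ 467.3 -136.8] [ 422.5 -149.3] head -74.3
0.3 [ 480.6 -132.3] [ 434.8 -140.4] head -80.0
0.2 [ 494.3 -129.3] [ 448.  -132.7] head -85.7
0.1 [ 508.3 -127.6] [ 461.8 -126.4] head -91.5
0.05 [ 515.3 -127.3] [ 469.  -123.7] head -94.3
0 [ 522.3 -127.3] [ 476.2 -121.5] head -97.2
-0.02 [ 525.2 -127.4] [ 479.2 -120.7] head -98.3
```

```bash

python3 -m pendant '[[[0.003,0,0.002],2],[[0.006,0,0.002],5],[[0.01,0,0.001],7],[[0.012,0,0],7],[[0.013,0,0],7],[[0.013,0,0],5],[[0.013,0,0],2],[[0.01,0,0],0],[[0.007,0,0],0],[[0.004,0,0],0],[[0.002,0,0],0]]'|grep -E "tool|t:|force|open"; python3 q.py
python3 - <<'E'
from h import *
save('w13',r.read_camera('wrist')['image']);save('s5',r.read_camera('side')['image'])
E
```

```text
t: 35.87
tool_pos: [374.2, -214.6, 89.5]
wrist_force: [0.4, 0.1, -0.3]
opening: -0.3
tilt 0.0044 q4 -0.0197 xax [-0.015 -0.009 -1.   ] head -43.18 q [-0.784  0.056  2.067 -0.02   1.023 -0.021]
```

View pics/w13.png

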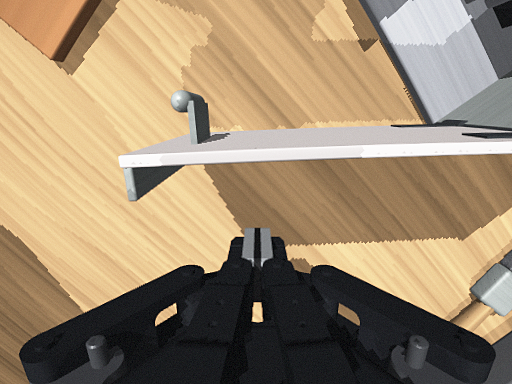

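View pics/s5.png

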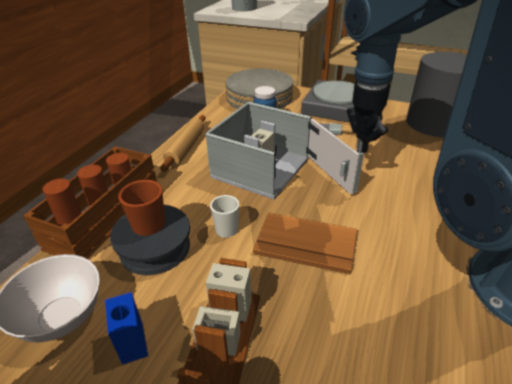

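```bash

python3 -m pendant '[[[0,0,-0.006],0],[[0,0,-0.01],0],[[0,0,-0.01],0],[[0,0,-0.008],1.5],[[0,0,-0.008],3],[[0,0,-0.008],3.3],[[0,0,-0.008],3.3],[[0,0,-0.008],3.3]]'|grep -E "tool|t:|force|open"; python3 q.py
```

```text
t: 36.63
tool_pos: [427.8, -166.2, 93.1]
wrist_force: [-1.4, 0.6, -0.4]
opening: 0.2
tilt -0.0001 q4 -0.0197 xax [-0.01  -0.014 -1.   ] head -58.2 q [-0.618  0.107  2.002 -0.02   1.033  0.408]
```

```bash

python3 -m pendant '[[[0.0005,0,-0.008],2.5],[[0.0005,0,-0.008],3],[[0.0005,0,-0.008],3],[[0.0005,0,-0.008],3],[[0.0005,0,-0.008],3],[[0.0005,0,-0.008],3]]'|grep -E "tool|t:|force|open"; python3 q.py
```

```text
t: 37.13
tool_pos: [476.3, -140.8, 92.6]
wrist_force: [-1.6, -1.6, -0.4]
opening: 0.2
tilt -0.0013 q4 -0.0199 xax [-0.007 -0.016 -1.   ] head -76.44 q [-0.515  0.187  1.91  -0.02   1.043  0.829]
```

```bash

python3 -m pendant '[[[0.0005,-0.001,-0.008],3],[[0.0005,-0.001,-0.008],3],[[0,-0.001,-0.008],3],[[0,-0.001,-0.008],2.5]]'|grep -E "tool|t:|force|open"; python3 q.py;  python3 -m pendant '[[[0,0,-0.008],2],[[0,0,-0.008],1],[[0,0,-0.008],0]]'|grep -E "tool|t:|force|open"; python3 q.py
```

```text
t: 37.47
tool_pos: [510.6, -129.0, 93.3]
wrist_force: [-12.4, -9.7, 1.3]
opening: 0.1
tilt -0.0026 q4 -0.0216 xax [-0.006 -0.018 -1.   ] head -88.46 q [-0.461  0.246  1.836 -0.022  1.057  1.093]
t: 37.72
tool_pos: [523.0, -127.4, 93.3]
wrist_force: [-62.4, -7.7, 45.9]
opening: 0.1
tilt 0.028 q4 -0.0386 xax [-0.04  -0.019 -0.999] head -91.51 q [-0.439  0.291  1.779 -0.039  1.1    1.177]
```

```bash

python3 -m pendant '[[[0,0,0.006],0],[[0,0,0.01],0],[[0,0,0.012],0],[[0,0,0.012],0],[[0,0,0.008],0],[[0,0,0.004],0],[[0,0,0],0]]'|grep -E "tool|t:|force|open"; python3 q.py;python3 - <<'E'
from h import *
save('w14',r.read_camera('wrist')['image']);t=r.read_camera('top');s=r.read_camera('side')
save('t4',cv2.resize(t['image'][90:290,230:430],None,fx=3,fy=3,interpolation=cv2.INTER_CUBIC))
save('s6',cv2.resize(s['image'][80:230,190:390],None,fx=4,fy=4,interpolation=cv2.INTER_CUBIC))
E
```

```text
t: 38.3
tool_pos: [469.8, -122.6, 98.7]
wrist_force: [0.1, -0.2, -0.2]
opening: 0.1
tilt 0.0255 q4 -0.0421 xax [-0.039 -0.022 -0.999] head -91.4 q [-0.475  0.174  1.911 -0.042  1.082  1.141]
```

View pics/w14.png

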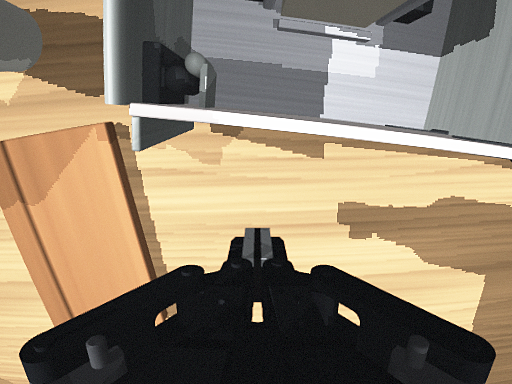

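View pics/s6.png

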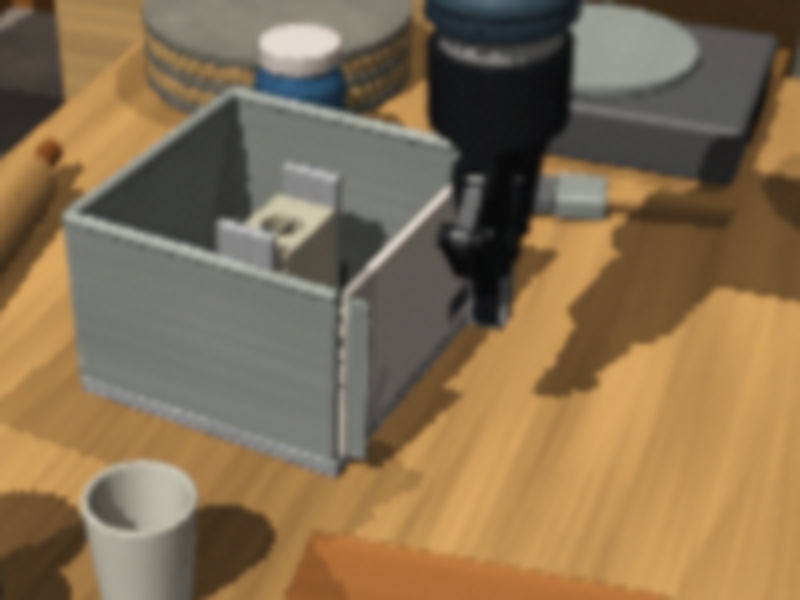

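```bash
python3 - <<'E'
from h import *
st=r.read_state();p=r.read_camera('wrist');c=cam(p,st)
im=cv2.cvtColor(p['image'],cv2.COLOR_RGB2GRAY).astype(float)
# lower edge of white strip: strongest bright->dark step
xs=np.arange(215,505,5);ys=[]
for x in xs:
    y0=int(115+(x-131)*(43/380.));seg=im[y0-12:y0+16,x]
    g=np.diff(seg);i=g.argmin();ys.append(y0-12+i+.5)
V=on_z(c,np.c_[xs,ys],129)[:,:2]
f=np.polyfit(V[:,1],V[:,0],1);res=V[:,0]-np.polyval(f,V[:,1]);k=np.abs(res)<2;f=np.polyfit(V[k,1],V[k,0],1)
print('door heading',90-np.degrees(np.arctan(f[0])),k.sum(),len(xs),'x at y=-127.3',np.polyval(f,-127.3))
# free end & wall corner
print(on_z(c,[[131,115],[131,104]],129).round(1), on_z(c,[[107,103]],130).round(1))
E
cat > /dev/null
```

```text
door heading 82.5330075338904 58 58 x at y=-127.3 533.9058838649472
[[541.6 -76.3 129. ]
 [545.7 -76.9 129. ]] [[546.5 -68.  130. ]]
```

View pics/t4.png

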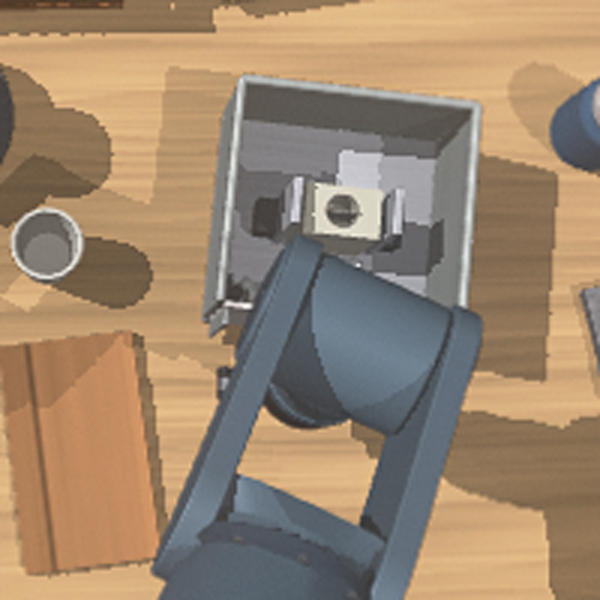

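```bash
python3 - <<'E'
from h import *
t=r.read_camera('top');c=cam(t)
V=on_z(c,np.array([[344,209]])/3+[230,90],102)[:,:2]
cs,sn=np.cos(-.126),np.sin(-.126)
for o in ([625.1,-183.6],[624,-180.5]): print('bay',(V-o)@np.array([[cs,-sn],[sn,cs]]))
st=r.read_state();print(st['t'],st['wrist_force'].round(1) if hasattr(st['wrist_force'],'round') else st['wrist_force'])
E
```

```text
bay [[-1.49420358  1.42322641]]
bay [[-0.01335654 -1.51396477]]
38.55 [0.9 0.8 1.3]
```

```bash
python3 -c "
from workcell import r
print(r.close_job())"
```

```text
the job is handed in; nothing more can be done
None
```

The job was handed in at about t = 38.6 s; no verdict is reported, so what follows is from my own checks.

**What I did:** I took the single-hole white mould from the rack's +y place by its narrow faces and stood it on the ware board. I let go, re-gripped it by its broad faces, set it down on the cradle floor and released it. Then I pushed the splash door shut with closed fingers and backed off.

**Last checks:**
- **Mould:** Its centre is within about 2 mm of the cradle middle each way in the top camera. It touched down at the expected height, with the tool at 59.8 mm against 59.4 mm predicted, and it looks upright with the hole up.
- **Door:** Its heading measured 82.5° against 82.8° for the bay front, so it is shut within the measuring error. An ajar door would have shown 3–6° off.
- **Robot:** The fingers stand about 50 mm clear of the door, with wrist force near zero.
- **Other moulds:** The side picture taken after the mould was released in the cradle shows both standing in the rack. I did not measure their positions again.

**What disagreed or went less well:**
- The wrist camera and the fixed cameras differed by about 3 mm on the bay's y position. I used a value close to the wrist camera's.
- The tool picked up a tilt of up to 0.08 rad on quick vertical moves, so the mould was set on the board tilted and settled upright on release. I worked most of the tilt out before the re-grip. It was about 0.04 rad at the re-grip and under 0.025 rad when I set the mould in the cradle.
- The final push peaked at about 78 N at the wrist with the door on its stop, above what the catch needed but below the 120 N limit.

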